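# Find the heavy side of the drying wheel

### The job

We are balancing the lacquer shop's small drying wheel. First drop the two steel balance pins, one into each bore of the wooden socket block, so they stand ready; then turn the wheel by hand, feel where its hidden heavy side is, and bring that side straight down. Finish still gripping the wheel, keeping it at rest with its heavy side down, and do not disturb the other things on the table.

Things in the scene. Friction and masses are not known exactly. Their poses are not given: they have to be found in the camera images.
- pin_a_mid (a point): bare steel balance pin, a plain cylinder 16 mm in diameter and 60 mm long, 90 g, at first standing upright on the table. This point is its centre, half-way up (30 mm above its foot); z runs along the pin, up at the start. The two pins are alike
- pin_b_mid (a point): bare steel balance pin, a plain cylinder 16 mm in diameter and 60 mm long, 90 g, at first standing upright on the table. This point is its centre, half-way up (30 mm above its foot); z runs along the pin, up at the start. The two pins are alike
- block_hole0 (a point): the mouth (centre, at the block's top face, 34 mm above the table) of one of the two round blind bores of the wooden socket block: 20 mm in diameter, 18 mm deep, z up. The block is a fixed pale wooden block of 60 x 120 x 34 mm; its bores lie 54 mm apart in a row along its long side (its y axis, given by this point's yaw), 27 mm either side of its middle
- block_hole1 (a point): the mouth (centre, at the block's top face, 34 mm above the table) of one of the two round blind bores of the wooden socket block: 20 mm in diameter, 18 mm deep, z up. The block is a fixed pale wooden block of 60 x 120 x 34 mm; its bores lie 54 mm apart in a row along its long side (its y axis, given by this point's yaw), 27 mm either side of its middle
- axle (a point): the centre of the drying wheel, on its axle, 150 mm above the table: an upright plain wooden disc, 200 mm in diameter, 24 mm thick, flat faces each with twelve alike small dark dots, on a level axle in a fixed wooden stand. This point's y axis is the axle, x is level in the wheel's plane, z up; it does not turn with the wheel. Each face has a steel hub, 40 mm across, standing out 12 mm
- rim_top (a point): the highest point of the wheel's rim, 100 mm straight above the axle, axes as the axle point's; fixed, it does not turn with the wheel. The rim here is free to be pinched across its flat faces from above. Inside the wheel a hidden metal weight of about 0.7 to 0.9 kg, 65 mm from the axle, makes one side heavy
- stand_foot (a point): centre of the underside of the wheel's fixed stand. Its foot is 180 mm (along x) by 130 mm, 14 mm high; its two posts, 34 mm wide along x, stand 39 to 53 mm either side of the wheel's middle plane and reach 16 mm above the axle. Greased bearings give the wheel a steady drag of about 0.6 N m, so it stays wherever it is left
- wheel (a joint): angle of the wheel, rad, grows as its top moves towards the axle point's +x; over a full turn is free either way. The heavy side is unrelated to this zero or the dots, differs each time, is never within 0.9 rad of the bottom at first, and is only felt: it adds to or takes from the drag 0.46 to 0.56 N m when level with the axle, nothing when straight above or below; lifting it is harder than lowering
- jar_at (a point): small closed amber glass jar with black lid, 52 mm across, 70 mm tall; not part of the job. This point is the centre of its underside
- bowl_at (a point): turned dark wooden bowl, 100 mm across, 55 mm tall; not part of the job. This point is the centre of its underside
- brush_at (a point): lacquer brush lying flat, about 160 mm long; not part of the job. This point is on its handle
- stone_at (a point): grey rubbing stone lying flat, 70 x 35 x 22 mm; not part of the job. This point is the centre of its underside
- ring_at (a point): brass ring lying flat, 60 mm across, 14 mm tall; not part of the job. This point is the centre of its underside

How it is judged:
By the outcome, as a careful person would: the job done as asked, in the order asked, and still so for the second after the job is handed in, while the arm keeps its last pose, push and grip.
It also fails if it takes over 72 s, if anything falls off the work surface, if the arm or the gripper's body presses on something with over 40 N, if the wrist force passes 120 N, or if a joint passes its speed limit or range.

### The arm

A 7-joint arm with a two-finger parallel gripper is mounted at the origin on the work surface. World frame = base frame: x ahead of the robot, y to its left, z up, the work surface at z = 0. Lengths are in m, angles in rad, forces in N, time in s.
With the tool pointing down it reaches from about 0.425 to 0.975 m from the base axis. Payload 16.7 kg.
Tool frame: the origin (TCP) lies on the centre line of the jaws, within the pads' length; the fingertips stand 11 mm ahead of it and the grasp point (between the pads) lies 8 mm behind it; z points along the fingers, y is the line along which they close (so a half turn about z gives the same grasp; the last joint's range is limited). The gripper opens to 85 mm and grips with 20 to 120 N. Pads are 22 mm wide; open, the fingers measure 114 mm over their backs; the gripper's body (76 mm by 85 mm) begins 54 mm behind the grasp point. The pads swing forward as they close: fully open they stand 13 mm farther back than shut.
Start: joints at [-1.347, 0.426, 0.074, 1.606, -0.034, 1.111, -0.067], TCP at [0.246, 0.628, 0.21] pointing down, gripper open.
Joint ranges: [-2.85, 2.85], [-0.5, 2.14], [-1.23, 1.37], [0.21, 2.46], [-1.02, 4.16], [0.16, 2.05], [-2.73, 2.73]. Speed limits (rad/s): [1.89, 1.89, 2.39, 2.39, 3.01, 3.01, 3.01].

### API

Orientations are given as a 3x3 rotation matrix whose columns are the frame's x, y, z axes.
In Python, from rig import ctrl gives the robot as it stands. The module is installed in compiled form; this text tells all that it offers.
- The arm moves only by the tool send_rows, never from a script. Its argument "deltas" is a list of rows, each an object of numbers: "gripper": the gripper's target within -1 to 1 (fully open at 1, half-way at 0, shut at -1); "x", "y", "z": the shift along the tool's x, y, z each as a share of 0.03 m, from -1 to 1; "spin": the turn about the tool's z as a share of 0.12 rad, from -1 to 1. A call has 1 to 20 rows; each row shifts and turns the commanded pose from where the row before left it, along the tool's axes as they then stand; what a row does not reach is not made up. A row lasts 1/12 s, in which the tool goes at most 41.7 mm and 7.16 degrees, less where a joint would pass 70% of its speed; a pose out of reach is approached as far as the arm can. A call with a number of a shift or a turn outside -1 to 1 is refused whole. A call with a gripper value outside its range is refused whole. The fingers move at their own pace and stop on an object; the grip force is fixed at half the most. Time passes only in rows, so rows that do not move let the fingers close. It gives the time, the measured TCP pose, the force, the opening and the grip force at its end, in the units of the state.
- ctrl.get_state(): the state, without advancing time (a new reading comes with each control period).
- ctrl.capture(name): name is "scene" or "side" or "wrist"; returns a dict with "frame" (400x640x3 uint8, red, green, blue), "K" (3x3 intrinsics, pixels), "R" (3x3) and "t" (3): a world point X has camera coordinates R X + t; the wrist camera has in their place "hand_eye" (4x4, takes a point from camera to tool coordinates, whose origin is the TCP and whose axes are the flange's). Camera axes: x right, y down, z forward; pixel columns grow to the right and rows downward; lengths in m; the calibration is good to about 2 mm. A picture is of the moment at which its call begins: read the wrist's pose just before it. There is no depth.
- ctrl.finish_job(): hands the job in; it is judged then, once.
The state is a dict: "t": time; "q": joint angles; "dq": joint speeds; "joint_torque": joint torques, N m; "eef_pos": TCP position; "orientation": TCP orientation; "wrist_force": force on the tool from outside, world axes, zero at the start; "ft_torque": the same for the moment, N m; "gripper_width": finger opening in m; "grip_force": force on a finger pad.
Only numpy, scipy, OpenCV 4.12 (cv2) and the standard library are available. Lean on these libraries where they do the work, as an engineer would, in place of code of your own. Each camera call takes 0.05 s, during which the arm holds its last target. There are 200 camera calls.

## Working session

There is one attempt and no reset: what is moved stays moved. The work goes in short steps, Python scripts to look and compute and a tool call to move; the robot and the scene stay as the last step left them, time stands still between calls to the robot, and variables do not carry over. Pictures are saved under pics/ and viewed, at most 10 in all, crops included, and the job is handed in when it is done.

Besides the shell and the picture viewer there is one more tool, called as name([rows], argument=value, ...), one row to a line, values as JSON. send_rows: Moves the arm, as the interface text tells. Its arguments: {"type":"object","properties":{"deltas":{"type":"array"}},"required":["deltas"]}

```bash
mkdir -p pics; cat > h.py <<'E'
import numpy as np, cv2
from rig import ctrl
def cap(n,fn=None):
    s=ctrl.get_state(); c=ctrl.capture(n)
    if n=="wrist":
        H=np.array(c["hand_eye"]); Rt=np.array(s["orientation"]); p=np.array(s["eef_pos"])
        Rcw=Rt@H[:3,:3]; C=p+Rt@H[:3,3]
    else:
        R=np.array(c["R"]); Rcw=R.T; C=-R.T@np.array(c["t"])
    K=np.array(c["K"])
    if fn: cv2.imwrite(fn,c["frame"][:,:,::-1])
    return c["frame"],K,Rcw,C
def ray(K,Rcw,u,v): return Rcw@np.linalg.inv(K)@np.array([u,v,1.])
def onz(cam,u,v,z):
    _,K,R,C=cam; d=ray(K,R,u,v); return C+d*(z-C[2])/d[2]
def proj(cam,X):
    _,K,R,C=cam; p=K@(R.T@(np.array(X)-C)); return p[:2]/p[2]
E
python3 - <<'E'
from h import *
for n in("scene","side","wrist"):
    f,K,R,C=cap(n,f"pics/{n}0.png"); print(n,C.round(3),R[:,2].round(3),K[0,0])
s=ctrl.get_state(); print(s)
E
```

```text
scene [1.343 0.165 0.933] [-0.679 -0.11  -0.726] 425.74955389813243
side [ 0.447 -0.765  1.154] [ 0.104  0.625 -0.774] 438.5059504467771
wrist [0.17  0.658 0.373] [ 0.295 -0.117 -0.948] 276.25034918411063
{'t': 0.15, 'q': array([-1.34649315,  0.4266142 ,  0.07388455,  1.60646294, -0.0340972 ,
        1.11079809, -0.06712165]), 'dq': array([-5.61051062e-04,  2.92266794e-05, -5.42777840e-04,  4.25420108e-04,
        2.76174650e-03, -7.46228777e-04, -5.70899805e-04]), 'joint_torque': array([ 3.51659342e-03, -9.50316739e+01,  3.76337126e+00, -4.63762343e+01,
        1.93534407e-02,  7.71345862e-03,  7.52073902e-06]), 'eef_pos': array([0.24639764, 0.62805386, 0.20915378]), 'orientation': array([[-9.30916729e-01,  3.65231373e-01, -2.95938707e-04],
       [ 3.65231484e-01,  9.30916218e-01, -9.78802281e-04],
       [-8.19951593e-05, -1.01926955e-03, -9.99999477e-01]]), 'wrist_force': array([ 0.48916934, -0.51484796,  0.17043654]), 'ft_torque': array([0.04733844, 0.01501664, 0.01643147]), 'grip_force': 0.0, 'gripper_width': 0.08555572643660707}
```

View pics/scene0.png

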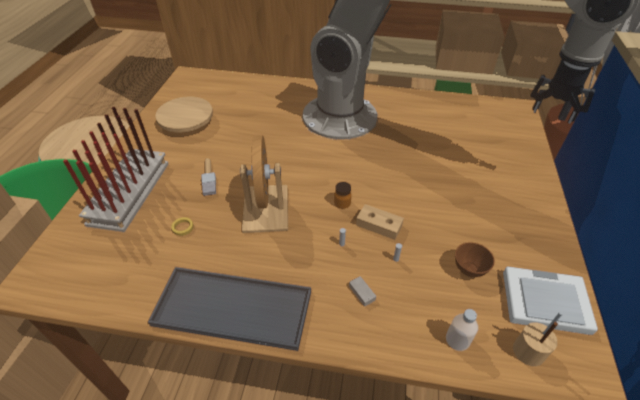

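View pics/side0.png

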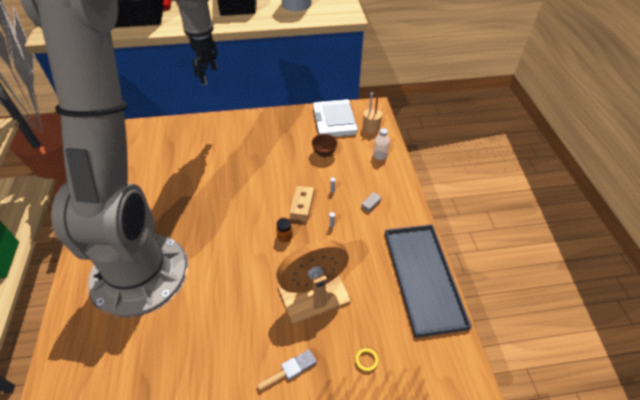

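The scene view shows the pins near (342,237) and (398,253), the block at (380,221), the jar at (343,195) and the wheel at (265,180). I'll enlarge both views to get pixel positions.

```bash
python3 - <<'E'
import cv2,numpy as np
a=cv2.imread("pics/scene0.png")[130:310,230:430]; b=cv2.imread("pics/side0.png")[165:325,260:400]
a=cv2.resize(a,(400*1,360),interpolation=3); b=cv2.resize(b,(350,400),interpolation=3)
o=np.zeros((400,760,3),np.uint8); o[:360,:400]=a; o[:,405:755]=b
cv2.imwrite("pics/c1.png",o)
E
```

```text
(no output)
```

View pics/c1.png

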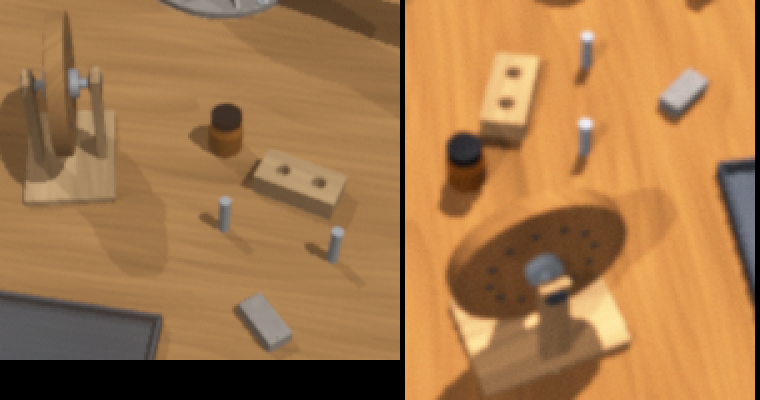

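```bash
python3 - <<'E'
from h import *
S=cap("scene");D=cap("side")
sc=lambda u,v:(u/2+230,v/2+130); sd=lambda u,v:((u-405)/2.5+260,v/2.5+165)
def p(n,a,b,z):
    o=[]
    if a: o.append(onz(S,*sc(*a),z).round(4))
    if b: o.append(onz(D,*sd(*b),z).round(4))
    print(n,*o)
p("pin1",(225,201),(586,124),.06);p("pin2",(337,231),(587,36),.06)
p("holeA",(284,170),(507,103),.034);p("holeB",(319,183),(513,72),.034)
p("jartop",(226,112),(465,145),.07)
p("stone",(264,318),(683,90),.022)
for c in [(25,197),(115,197),(115,112)]: p("foot",c,None,.014)
for c in [(485,388),(629,344),(605,285)]: p("footside",None,c,.014)
# tri hub face & rim
p("wheel top",(67,14),None,.25); p("hub S",(97,73),None,.166)
p("posttop",None,(553,285),.166); p("posttops",(28,72),None,.166)
E
```

```text
pin1 [0.6085 0.0944 0.06  ] [0.6076 0.0912 0.06  ]
pin2 [0.6336 0.245  0.06  ] [0.6331 0.2426 0.06  ]
holeA [0.5148 0.1672 0.034 ] [0.5133 0.1614 0.034 ]
holeB [0.5308 0.2181 0.034 ] [0.5275 0.2146 0.034 ]
jartop [0.4484 0.073  0.07  ] [0.4519 0.0716 0.07  ]
stone [0.7565 0.1657 0.022 ] [0.7527 0.1607 0.022 ]
foot [ 0.6116 -0.1886  0.014 ]
foot [ 0.5895 -0.0635  0.014 ]
foot [ 0.4206 -0.1028  0.014 ]
footside [ 0.444  -0.2272  0.014 ]
footside [ 0.6123 -0.1973  0.014 ]
footside [ 0.5981 -0.1174  0.014 ]
wheel top [ 0.4891 -0.1373  0.25  ]
hub S [ 0.5031 -0.0999  0.166 ]
posttop [ 0.5249 -0.1961  0.166 ]
posttops [ 0.5175 -0.1926  0.166 ]
```

The scene-view and side-view estimates agree within about 5 mm, and the block and foot come out at the right sizes. The axle is at about (0.515, -0.147) with the wheel plane at a yaw of about 13°. I'll set the gripper yaw to 103°, across the wheel, and keep it there throughout.

send_rows([
  {"gripper":1,"spin":-1},
  {"gripper":1,"spin":-1},
  {"gripper":1,"spin":-1},
  {"gripper":1,"spin":-1},
  {"gripper":1,"spin":-1},
  {"gripper":1,"spin":-0.05},
  {"gripper":1},
])

```text
invalid input
```

```bash
cat >> h.py <<'E'
def go(x,y,z):
    s=ctrl.get_state(); R=np.array(s["orientation"]); p=np.array(s["eef_pos"])
    print("pos",p.round(4),"ydeg",np.degrees(np.arctan2(R[1,1],R[0,1])).round(2),"units",(R.T@(np.array([x,y,z])-p)/.03).round(2),"F",s["wrist_force"].round(1),"w",round(s["gripper_width"],4),"t",s["t"])
E
python3 -c "
from h import *
go(.633,.243,.16)"
```

```text
pos [0.2464 0.6282 0.2094] ydeg 68.58 units [-16.68  -7.25   1.65] F [ 0.1  0.6 -0. ] w 0.0857 t 0.25
```

send_rows([
  {"gripper":1,"x":0,"y":0,"z":0,"spin":-1},
  {"gripper":1,"x":0,"y":0,"z":0,"spin":-1},
  {"gripper":1,"x":0,"y":0,"z":0,"spin":-1},
  {"gripper":1,"x":0,"y":0,"z":0,"spin":-1},
  {"gripper":1,"x":0,"y":0,"z":0,"spin":-1},
  {"gripper":1,"x":0,"y":0,"z":0,"spin":0},
])

```text
t: 0.75
eef_pos: [0.2466, 0.6282, 0.2096]
orientation: [[-0.973, -0.23, -0.0], [-0.23, 0.973, -0.0], [0.0, -0.0, -1.0]]
wrist_force: [-1.0, -0.4, -0.0]
gripper_width: 0.0854
grip_force: 0.0
```

```bash
python3 -c "
from h import *
go(.633,.243,.16)"
```

```text
pos [0.2466 0.6282 0.2096] ydeg 103.31 units [ -9.58 -15.46   1.65] F [-1.  -0.4 -0. ] w 0.0854 t 0.75
```

send_rows([
  {"gripper":1,"x":-0.6,"y":-0.97,"z":0.1,"spin":0},
  {"gripper":1,"x":-0.6,"y":-0.97,"z":0.1,"spin":0},
  {"gripper":1,"x":-0.6,"y":-0.97,"z":0.1,"spin":0},
  {"gripper":1,"x":-0.6,"y":-0.97,"z":0.1,"spin":0},
  {"gripper":1,"x":-0.6,"y":-0.97,"z":0.1,"spin":0},
  {"gripper":1,"x":-0.6,"y":-0.97,"z":0.1,"spin":0},
  {"gripper":1,"x":-0.6,"y":-0.97,"z":0.1,"spin":0},
  {"gripper":1,"x":-0.6,"y":-0.97,"z":0.1,"spin":0},
  {"gripper":1,"x":-0.6,"y":-0.97,"z":0.1,"spin":0},
  {"gripper":1,"x":-0.6,"y":-0.97,"z":0.1,"spin":0},
  {"gripper":1,"x":-0.6,"y":-0.97,"z":0.1,"spin":0},
  {"gripper":1,"x":-0.6,"y":-0.97,"z":0.1,"spin":0},
  {"gripper":1,"x":-0.6,"y":-0.97,"z":0.1,"spin":0},
  {"gripper":1,"x":-0.6,"y":-0.97,"z":0.1,"spin":0},
  {"gripper":1,"x":-0.6,"y":-0.97,"z":0.1,"spin":0},
  {"gripper":1,"x":-0.6,"y":-0.97,"z":0.1,"spin":0},
  {"gripper":1,"x":0,"y":0,"z":0,"spin":0},
  {"gripper":1,"x":0,"y":0,"z":0,"spin":0},
])

```text
t: 2.25
eef_pos: [0.6328, 0.2366, 0.1612]
orientation: [[-0.976, -0.216, -0.0], [-0.216, 0.976, -0.001], [0.0, -0.001, -1.0]]
wrist_force: [0.1, 0.1, -0.3]
gripper_width: 0.0855
grip_force: 0.0
```

```bash
python3 -c "
from h import *
go(.633,.243,.04)
c=cap('wrist','pics/w1.png')
for n,X in dict(pin2=(.633,.243,.06),pin1=(.608,.0925,.06),hA=(.514,.164,.034),hB=(.529,.216,.034)).items(): print(n,proj(c,X).round(1))
"
```

```text
pos [0.6328 0.2366 0.1612] ydeg 102.49 units [-0.05  0.21  4.04] F [ 0.1  0.1 -0.3] w 0.0855 t 2.25
pin2 [327.8 195.8]
pin1 [178.1 138. ]
hA [273.8  52.8]
hB [324.1  82.5]
```

View pics/w1.png

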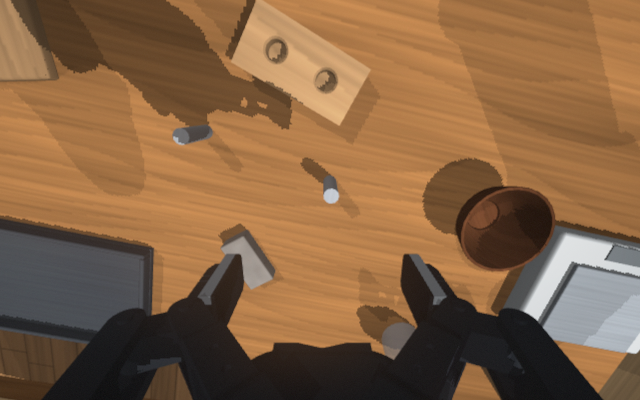

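The wrist view shows the pin tops at (331,196) and (180,135), and the hole mouths at (276,50) and (326,81). All are within a few pixels of where I predicted.

```bash
cat > refine.py <<'E'
from h import *
c=cap('wrist')
for n,p,z in [("pin2",(331,196),.06),("pin1",(180,135),.06),("hA",(276,50),.034),("hB",(326,81),.034)]: print(n,onz(c,*p,z).round(4))
hsv=cv2.cvtColor(c[0],cv2.COLOR_RGB2HSV)
E
python3 refine.py; python3 -c "
from h import *
go(.634,.244,.04)"
```

```text
pin2 [0.6315 0.2482 0.06  ]
pin1 [0.6042 0.0959 0.06  ]
hA [0.5104 0.1672 0.034 ]
hB [0.5263 0.2192 0.034 ]
pos [0.6312 0.2396 0.1615] ydeg 102.81 units [-0.13  0.12  4.05] F [ 0.2 -0.2  0.6] w 0.0853 t 2.35
```

send_rows([
  {"gripper":1,"x":-0.1,"y":0.16,"z":0.8,"spin":0},
  {"gripper":1,"x":0,"y":0,"z":0.8,"spin":0},
  {"gripper":1,"x":0,"y":0,"z":0.8,"spin":0},
  {"gripper":1,"x":0,"y":0,"z":0.8,"spin":0},
  {"gripper":1,"x":0,"y":0,"z":0.85,"spin":0},
  {"gripper":1,"x":0,"y":0,"z":0,"spin":0},
  {"gripper":1,"x":0,"y":0,"z":0,"spin":0},
  {"gripper":1,"x":0,"y":0,"z":0,"spin":0},
])

```text
t: 3.02
eef_pos: [0.6337, 0.2456, 0.0417]
orientation: [[-0.974, -0.224, 0.001], [-0.224, 0.974, 0.001], [-0.001, 0.0, -1.0]]
wrist_force: [-0.1, 0.4, 0.6]
gripper_width: 0.0854
grip_force: 0.0
```

```bash
python3 -c "
from h import *
go(.633,.245,.04)
c=cap('wrist','pics/w2.png')
print(proj(c,(.633,.245,.06)))"
```

```text
pos [0.6337 0.2456 0.0417] ydeg 102.97 units [ 0.03 -0.01  0.06] F [-0.1  0.4  0.6] w 0.0854 t 3.0167
[320.6145983  251.85597053]
```

View pics/w2.png

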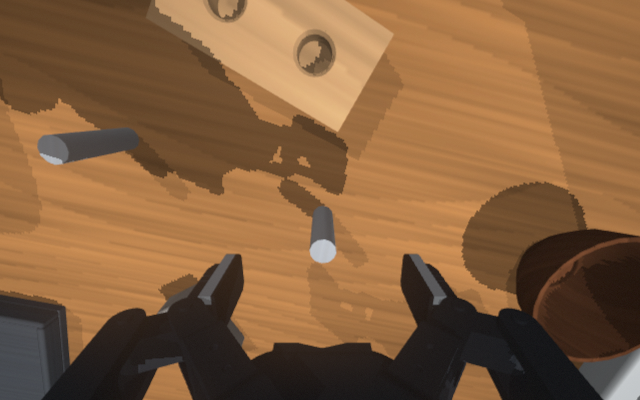

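The pin is centred between the pads: its top is at (322,251), against a prediction of (321,252). The near bore is at (314,53), the far one at about (227,2), and pin 1's top is at (54,150). Closing now.

```bash
python3 -c "
from h import *
c=cap('wrist')
print('hB',onz(c,314,53,.034),'hA',onz(c,227,2,.034),'pin1',onz(c,54,150,.06),'pin2',onz(c,322,251,.06))"
```

```text
hB [0.52688756 0.21666083 0.034     ] hA [0.51361679 0.16650137 0.034     ] pin1 [0.60631408 0.09465952 0.06      ] pin2 [0.63289485 0.24563665 0.06      ]
```

send_rows([
  {"gripper":-1,"x":0,"y":0,"z":0,"spin":0},
  {"gripper":-1,"x":0,"y":0,"z":0,"spin":0},
  {"gripper":-1,"x":0,"y":0,"z":0,"spin":0},
  {"gripper":-1,"x":0,"y":0,"z":0,"spin":0},
  {"gripper":-1,"x":0,"y":0,"z":0,"spin":0},
  {"gripper":-1,"x":0,"y":0,"z":0,"spin":0},
  {"gripper":-1,"x":0,"y":0,"z":0,"spin":0},
  {"gripper":-1,"x":0,"y":0,"z":0,"spin":0},
])

```text
t: 3.78
eef_pos: [0.6334, 0.2445, 0.0401]
orientation: [[-0.975, -0.224, -0.0], [-0.224, 0.975, -0.0], [0.0, -0.0, -1.0]]
wrist_force: [-0.4, -0.4, 0.5]
gripper_width: -0.0002
grip_force: 0.0
```

The gripper shut on nothing, so I'll look before moving again.

```bash
python3 -c "
from h import *
c=cap('wrist','pics/w3.png')
go(.633,.245,.04); p=ctrl.get_state()['eef_pos']; print(proj(c,p),proj(c,p+[0,0,.008]),proj(c,p-[0,0,.011]), c[3]-p)"
```

```text
pos [0.6334 0.2445 0.0402] ydeg 102.96 units [0.01 0.02 0.01] F [-0.1 -0.3  0.6] w 0.0001 t 3.8333
[321.31460813 239.36981627] [321.28105186 245.05748067] [321.3564216  232.28258432] [-0.07952594 -0.01779073  0.16443931]
```

View pics/w3.png

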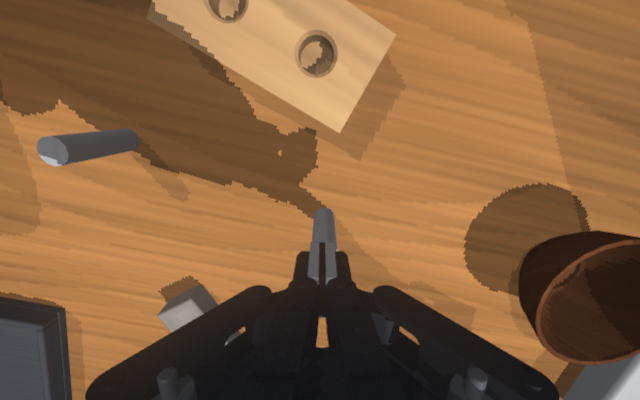

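The fingers shut with the pin apparently still standing just beyond them. One composite of the three cameras should show where the pads really are.

```bash
python3 - <<'E'
from h import *
S=cap("scene");D=cap("side");W=cap("wrist")
p=ctrl.get_state()['eef_pos']
def crop(c,X,r,k):
    u=proj(c,X).round().astype(int); f=c[0][max(0,u[1]-r):u[1]+r,u[0]-r:u[0]+r].copy(); print(u-r, proj(c,X).round(1))
    return cv2.resize(f,(2*r*k,2*r*k),interpolation=cv2.INTER_NEAREST)
X=(.633,.245,.06)
a=[crop(S,X,25,5),crop(D,X,25,5),crop(W,X,50,2)]
print([proj(S,p).round(1),proj(D,p).round(1)],[proj(S,(.633,.245,0)).round(1),proj(D,(.633,.245,0)).round(1),proj(W,(.633,.245,0)).round(1)])
a=[cv2.resize(i,(260,260),interpolation=0) for i in a]
cv2.imwrite("pics/c2.png",np.hstack(a)[:,:,::-1])
E
```

```text
[374 220] [398.5 245.3]
[308 154] [332.6 178.9]
[272 204] [322.2 254.1]
[array([397.3, 250.1]), array([332.7, 182.9])] [array([395.6, 259.1]), array([332.3, 190.6]), array([322.1, 216.4])]
```

View pics/c2.png

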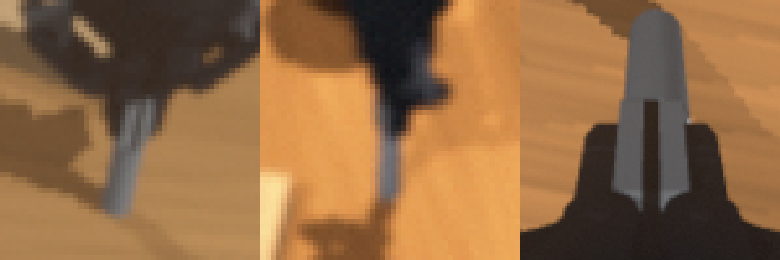

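The pads shut just above the pin top, with the whole 60 mm pin visible below them. So the fingertips are about 30 mm higher than the text implies. The wrist view supports this: the open pads sit about 35 mm nearer the camera than the stated TCP. I'll open, go down to TCP z = 0.02, which is safe under either reading, and close again.

send_rows([
  {"gripper":1,"x":0,"y":0,"z":0,"spin":0},
  {"gripper":1,"x":0,"y":0,"z":0,"spin":0},
  {"gripper":1,"x":0,"y":0,"z":0,"spin":0},
  {"gripper":1,"x":0,"y":0,"z":0,"spin":0},
  {"gripper":1,"x":0,"y":0,"z":0,"spin":0},
  {"gripper":1,"x":0,"y":0,"z":0,"spin":0},
  {"gripper":1,"x":0,"y":0,"z":0.33,"spin":0},
  {"gripper":1,"x":0,"y":0,"z":0.33,"spin":0},
  {"gripper":1,"x":0,"y":0,"z":0,"spin":0},
  {"gripper":1,"x":0,"y":0,"z":0,"spin":0},
  {"gripper":-1,"x":0,"y":0,"z":0,"spin":0},
  {"gripper":-1,"x":0,"y":0,"z":0,"spin":0},
  {"gripper":-1,"x":0,"y":0,"z":0,"spin":0},
  {"gripper":-1,"x":0,"y":0,"z":0,"spin":0},
  {"gripper":-1,"x":0,"y":0,"z":0,"spin":0},
  {"gripper":-1,"x":0,"y":0,"z":0,"spin":0},
  {"gripper":-1,"x":0,"y":0,"z":0,"spin":0},
  {"gripper":-1,"x":0,"y":0,"z":0,"spin":0},
])

```text
t: 5.48
eef_pos: [0.6336, 0.2447, 0.0207]
orientation: [[-0.975, -0.224, 0.0], [-0.224, 0.975, 0.0], [-0.0, 0.0, -1.0]]
wrist_force: [-0.2, 0.7, 4.6]
gripper_width: 0.0138
grip_force: 58.5
```

Gripped, with 58 N and the width near the pin's. Lifting it and carrying it above the near bore.

send_rows([
  {"gripper":-1,"x":0,"y":0,"z":-0.3,"spin":0},
  {"gripper":-1,"x":0,"y":0,"z":-0.7,"spin":0},
  {"gripper":-1,"x":0,"y":0,"z":-1,"spin":0},
  {"gripper":-1,"x":0.5,"y":-0.02,"z":0,"spin":0},
  {"gripper":-1,"x":0.7,"y":-0.02,"z":0,"spin":0},
  {"gripper":-1,"x":0.7,"y":-0.02,"z":0,"spin":0},
  {"gripper":-1,"x":0.7,"y":-0.02,"z":0,"spin":0},
  {"gripper":-1,"x":0.7,"y":-0.02,"z":0,"spin":0},
  {"gripper":-1,"x":0.37,"y":-0.02,"z":0,"spin":0},
  {"gripper":-1,"x":0,"y":0,"z":0,"spin":0},
  {"gripper":-1,"x":0,"y":0,"z":0,"spin":0},
  {"gripper":-1,"x":0,"y":0,"z":0,"spin":0},
])

```text
t: 6.48
eef_pos: [0.528, 0.2167, 0.0808]
orientation: [[-0.975, -0.224, 0.001], [-0.224, 0.975, 0.0], [-0.001, 0.0, -1.0]]
wrist_force: [-0.5, 0.2, -1.0]
gripper_width: 0.013
grip_force: 58.5
```

```bash
cat > comp.py <<'E'
from h import *
import sys
def comp(X,fn,items,sz=390):
    o=[]
    for n,r in items:
        c=cap(n); u=proj(c,X).round().astype(int); f=c[0][max(0,u[1]-r):u[1]+r,max(0,u[0]-r):u[0]+r]
        print(n,"crop origin",np.maximum(u-r,0),"scale",sz/f.shape[1],sz/f.shape[0]); o.append(cv2.resize(f,(sz,sz),interpolation=cv2.INTER_CUBIC))
    cv2.imwrite(fn,np.hstack(o)[:,:,::-1])
E
python3 - <<'E'
from comp import *
go(.527,.2165,.08)
p=ctrl.get_state()['eef_pos']
comp(p,"pics/c3.png",[("wrist",80),("side",30)])
c=cap('wrist');
for X in [(.527,.2165,.034),(*p[:2],.12),(*p[:2],.06),(*p[:2],.034)]: print(proj(c,X).round(1), proj(cap('side'),X).round(1))
E
```

```text
pos [0.528  0.2167 0.0808] ydeg 102.95 units [0.03 0.   0.03] F [-0.5  0.2 -1. ] w 0.013 t 6.4833
wrist crop origin [241 159] scale 2.4375 2.4375
side crop origin [273 154] scale 6.5 6.5
[321.6 212.9] [303.  193.4]
[321.3 273.6] [302.5 175.8]
[321.5 227. ] [303.  188.2]
[321.6 214.1] [303.3 193.3]
```

View pics/c3.png

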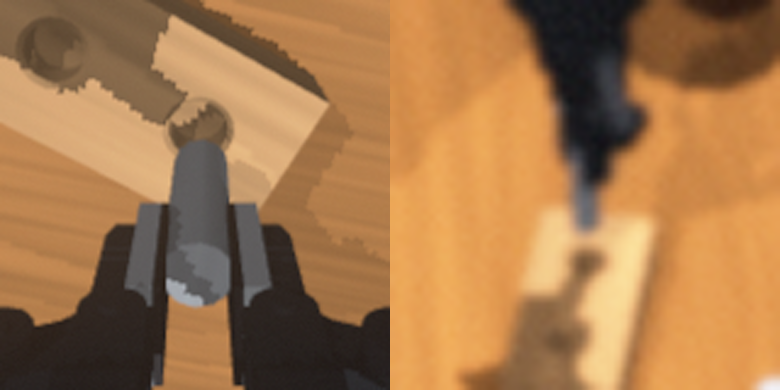

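The pin is held upright, its foot over the near bore at crop (200,128), aligned within about 1 mm. Lowering it gently.

send_rows([
  {"gripper":-1,"x":0,"y":0,"z":0.4,"spin":0},
  {"gripper":-1,"x":0,"y":0,"z":0.3,"spin":0},
  {"gripper":-1,"x":0,"y":0,"z":0.1,"spin":0},
  {"gripper":-1,"x":0,"y":0,"z":0.1,"spin":0},
  {"gripper":-1,"x":0,"y":0,"z":0.05,"spin":0},
  {"gripper":-1,"x":0,"y":0,"z":0.05,"spin":0},
  {"gripper":-1,"x":0,"y":0,"z":0,"spin":0},
  {"gripper":-1,"x":0,"y":0,"z":0,"spin":0},
])

```text
t: 7.5
eef_pos: [0.527, 0.2164, 0.0505]
orientation: [[-0.975, -0.224, 0.0], [-0.224, 0.975, 0.0], [-0.0, 0.0, -1.0]]
wrist_force: [-0.2, 0.6, 0.0]
gripper_width: 0.0135
grip_force: 58.5
```

send_rows([
  {"gripper":-1,"x":0,"y":0,"z":0.1,"spin":0},
  {"gripper":-1,"x":0,"y":0,"z":0.1,"spin":0},
  {"gripper":-1,"x":0,"y":0,"z":0.1,"spin":0},
  {"gripper":-1,"x":0,"y":0,"z":0.05,"spin":0},
  {"gripper":-1,"x":0,"y":0,"z":0.05,"spin":0},
  {"gripper":-1,"x":0,"y":0,"z":0,"spin":0},
  {"gripper":-1,"x":0,"y":0,"z":0,"spin":0},
])

```text
t: 8.08
eef_pos: [0.5269, 0.2163, 0.0383]
orientation: [[-0.975, -0.224, -0.0], [-0.224, 0.975, -0.0], [0.0, -0.0, -1.0]]
wrist_force: [0.8, -0.5, -0.1]
gripper_width: 0.0134
grip_force: 58.5
```

send_rows([
  {"gripper":-1,"x":0,"y":0,"z":0.05,"spin":0},
  {"gripper":-0.3,"x":0,"y":0,"z":0,"spin":0},
  {"gripper":-0.3,"x":0,"y":0,"z":0,"spin":0},
  {"gripper":-0.3,"x":0,"y":0,"z":0,"spin":0},
  {"gripper":-0.3,"x":0,"y":0,"z":0,"spin":0},
  {"gripper":-0.3,"x":0,"y":0,"z":0,"spin":0},
  {"gripper":-0.3,"x":0,"y":0,"z":-0.2,"spin":0},
  {"gripper":-0.3,"x":0,"y":0,"z":-0.9,"spin":0},
  {"gripper":-0.3,"x":0,"y":0,"z":-1,"spin":0},
  {"gripper":1,"x":-0.34,"y":-0.92,"z":0,"spin":0},
  {"gripper":1,"x":-0.34,"y":-0.92,"z":0,"spin":0},
  {"gripper":1,"x":-0.34,"y":-0.92,"z":0,"spin":0},
  {"gripper":1,"x":-0.34,"y":-0.92,"z":0,"spin":0},
  {"gripper":1,"x":-0.34,"y":-0.92,"z":0,"spin":0},
  {"gripper":1,"x":0,"y":0,"z":0,"spin":0},
  {"gripper":1,"x":0,"y":0,"z":0,"spin":0},
  {"gripper":1,"x":0,"y":0,"z":0,"spin":0},
])

```text
t: 9.5
eef_pos: [0.6073, 0.0936, 0.1001]
orientation: [[-0.975, -0.224, -0.0], [-0.224, 0.975, 0.0], [0.0, 0.0, -1.0]]
wrist_force: [-0.1, -0.5, 0.5]
gripper_width: 0.0855
grip_force: 0.0
```

```bash
python3 - <<'E'
from h import *
go(.607,.0938,.0205)
c=cap('wrist'); s=cap('scene'); d=cap('side')
cv2.imwrite('pics/w5.png',c[0][:,:,::-1])
# pins: greyish bright pixels near predictions
for n,cam in (('wrist',c),('scene',s),('side',d)):
    hsv=cv2.cvtColor(cam[0],cv2.COLOR_RGB2HSV)
    for X in [(.607,.0938,.06),(.527,.2165,.076)]:
        u,v=proj(cam,X).round().astype(int); r=14 if n!='wrist' else 25
        x0,y0=max(u-r,0),max(v-r,0)
        w=hsv[y0:v+r,x0:u+r]; m=((w[:,:,1]<70)&(w[:,:,2]>150)).astype(np.uint8)
        ys,xs=np.nonzero(m)
        if len(xs): print(n,X,proj(cam,X).round(1),len(xs),(xs.mean()+x0).round(1),(ys.mean()+y0).round(1),onz(cam,xs.mean()+x0,ys.mean()+y0,X[2]).round(4))
E
```

```text
pos [0.6073 0.0936 0.1001] ydeg 102.95 units [0.01 0.01 2.65] F [-0.1 -0.5  0.5] w 0.0855 t 9.5
wrist (0.607, 0.0938, 0.06) [321.7 216.4] 293 323.2 215.2 [0.6057 0.0947 0.06  ]
wrist (0.527, 0.2165, 0.076) [523.2 156.3] 435 525.7 154.6 [0.5256 0.2177 0.076 ]
scene (0.607, 0.0938, 0.06) [342.3 230. ] 25 342.6 229.9 [0.6064 0.0944 0.06  ]
scene (0.527, 0.2165, 0.076) [390.8 210.3] 23 390.9 210.3 [0.527  0.2168 0.076 ]
side (0.607, 0.0938, 0.06) [332.1 214. ] 24 331.9 214.3 [0.6062 0.0927 0.06  ]
side (0.527, 0.2165, 0.076) [302.6 185. ] 21 302.2 185.9 [0.5252 0.2128 0.076 ]
```

Pin 2 stands seated, with its top measured at z = 0.076. Pin 1 is directly below the gripper, so I'll take it now.

send_rows([
  {"gripper":1,"x":0.03,"y":0.02,"z":0.7,"spin":0},
  {"gripper":1,"x":0,"y":0,"z":0.7,"spin":0},
  {"gripper":1,"x":0,"y":0,"z":0.7,"spin":0},
  {"gripper":1,"x":0,"y":0,"z":0.6,"spin":0},
  {"gripper":1,"x":0,"y":0,"z":0,"spin":0},
  {"gripper":1,"x":0,"y":0,"z":0,"spin":0},
  {"gripper":-1,"x":0,"y":0,"z":0,"spin":0},
  {"gripper":-1,"x":0,"y":0,"z":0,"spin":0},
  {"gripper":-1,"x":0,"y":0,"z":0,"spin":0},
  {"gripper":-1,"x":0,"y":0,"z":0,"spin":0},
  {"gripper":-1,"x":0,"y":0,"z":0,"spin":0},
  {"gripper":-1,"x":0,"y":0,"z":0,"spin":0},
  {"gripper":-1,"x":0,"y":0,"z":0,"spin":0},
  {"gripper":-1,"x":0,"y":0,"z":0,"spin":0},
])

```text
t: 10.82
eef_pos: [0.6069, 0.0938, 0.0195]
orientation: [[-0.975, -0.224, 0.001], [-0.224, 0.975, 0.0], [-0.001, 0.0, -1.0]]
wrist_force: [-0.6, 0.0, 6.2]
gripper_width: 0.0133
grip_force: 58.4
```

send_rows([
  {"gripper":-1,"x":0,"y":0,"z":-0.3,"spin":0},
  {"gripper":-1,"x":0,"y":0,"z":-0.7,"spin":0},
  {"gripper":-1,"x":0,"y":0,"z":-1,"spin":0},
  {"gripper":-1,"x":0.5,"y":0.6,"z":0,"spin":0},
  {"gripper":-1,"x":0.5,"y":0.6,"z":0,"spin":0},
  {"gripper":-1,"x":0.5,"y":0.6,"z":0,"spin":0},
  {"gripper":-1,"x":0.5,"y":0.6,"z":0,"spin":0},
  {"gripper":-1,"x":0.52,"y":0.6,"z":0,"spin":0},
  {"gripper":-1,"x":0,"y":0,"z":0,"spin":0},
  {"gripper":-1,"x":0,"y":0,"z":0,"spin":0},
  {"gripper":-1,"x":0,"y":0,"z":0,"spin":0},
])

```text
t: 11.73
eef_pos: [0.5132, 0.1642, 0.0794]
orientation: [[-0.975, -0.224, 0.001], [-0.224, 0.975, 0.0], [-0.001, -0.0, -1.0]]
wrist_force: [1.0, -0.6, -0.9]
gripper_width: 0.0137
grip_force: 58.6
```

```bash
python3 - <<'E'
from comp import *
go(.513,.1645,.08)
p=ctrl.get_state()['eef_pos']
comp(p,"pics/c4.png",[("wrist",80),("side",30)])
c=cap('wrist');
for X in [(.512,.1645,.034),(*p[:2],.12),(*p[:2],.06)]: print(proj(c,X).round(1))
E
```

```text
pos [0.5132 0.1642 0.0794] ydeg 102.95 units [ 0.01  0.01 -0.02] F [ 1.  -0.6 -0.9] w 0.0137 t 11.7333
wrist crop origin [241 159] scale 2.4375 2.4375
side crop origin [270 167] scale 6.5 6.5
[322.8 213. ]
[322.  274.5]
[322.1 227.3]
```

View pics/c4.png

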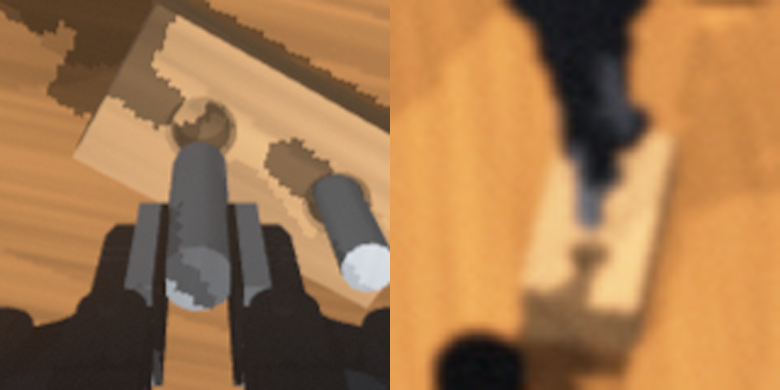

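Pin 1 is held over the far bore, at crop (204,127), about 1 mm to the right. Pin 2 stands in its bore. I'll shift slightly and lower.

send_rows([
  {"gripper":-1,"x":0,"y":0.03,"z":0.4,"spin":0},
  {"gripper":-1,"x":0,"y":0,"z":0.3,"spin":0},
  {"gripper":-1,"x":0,"y":0,"z":0.1,"spin":0},
  {"gripper":-1,"x":0,"y":0,"z":0.1,"spin":0},
  {"gripper":-1,"x":0,"y":0,"z":0.05,"spin":0},
  {"gripper":-1,"x":0,"y":0,"z":0.05,"spin":0},
  {"gripper":-1,"x":0,"y":0,"z":0,"spin":0},
  {"gripper":-1,"x":0,"y":0,"z":0,"spin":0},
])

```text
t: 12.55
eef_pos: [0.5126, 0.1653, 0.0491]
orientation: [[-0.975, -0.224, 0.0], [-0.224, 0.975, 0.0], [-0.0, 0.0, -1.0]]
wrist_force: [0.1, -0.6, -1.4]
gripper_width: 0.0132
grip_force: 58.6
```

send_rows([
  {"gripper":-1,"x":0,"y":0,"z":0.1,"spin":0},
  {"gripper":-1,"x":0,"y":0,"z":0.1,"spin":0},
  {"gripper":-1,"x":0,"y":0,"z":0.1,"spin":0},
  {"gripper":-1,"x":0,"y":0,"z":0.05,"spin":0},
  {"gripper":-1,"x":0,"y":0,"z":0.05,"spin":0},
  {"gripper":-1,"x":0,"y":0,"z":0,"spin":0},
  {"gripper":-1,"x":0,"y":0,"z":0,"spin":0},
])

```text
t: 13.13
eef_pos: [0.5124, 0.1653, 0.0368]
orientation: [[-0.975, -0.224, -0.0], [-0.224, 0.975, -0.0], [0.0, -0.0, -1.0]]
wrist_force: [-0.6, 0.4, -1.0]
gripper_width: 0.0135
grip_force: 58.6
```

send_rows([
  {"gripper":-1,"x":0,"y":0,"z":0.03,"spin":0},
  {"gripper":-0.3,"x":0,"y":0,"z":0,"spin":0},
  {"gripper":-0.3,"x":0,"y":0,"z":0,"spin":0},
  {"gripper":-0.3,"x":0,"y":0,"z":0,"spin":0},
  {"gripper":-0.3,"x":0,"y":0,"z":0,"spin":0},
  {"gripper":-0.3,"x":0,"y":0,"z":0,"spin":0},
  {"gripper":-0.3,"x":0,"y":0,"z":-0.2,"spin":0},
  {"gripper":-0.3,"x":0,"y":0,"z":-0.8,"spin":0},
  {"gripper":-0.3,"x":0,"y":0,"z":-1,"spin":0},
  {"gripper":1,"x":0,"y":0,"z":-1,"spin":0},
  {"gripper":1,"x":0,"y":0,"z":-1,"spin":0},
  {"gripper":1,"x":0,"y":0,"z":-1,"spin":0},
  {"gripper":1,"x":0,"y":0,"z":-1,"spin":0},
  {"gripper":1,"x":0,"y":0,"z":-1,"spin":0},
  {"gripper":1,"x":0,"y":0,"z":-1,"spin":0},
  {"gripper":1,"x":0,"y":-0.8,"z":-0.3,"spin":0},
  {"gripper":1,"x":0,"y":-1,"z":0,"spin":0},
  {"gripper":1,"x":0,"y":-1,"z":0,"spin":0},
  {"gripper":1,"x":0,"y":-1,"z":0,"spin":0},
  {"gripper":1,"x":0,"y":-1,"z":0,"spin":0},
])

```text
t: 14.8
eef_pos: [0.5447, 0.0235, 0.2857]
orientation: [[-0.975, -0.224, 0.001], [-0.224, 0.975, 0.0], [-0.001, 0.0, -1.0]]
wrist_force: [0.8, 0.0, 0.5]
gripper_width: 0.0853
grip_force: 0.0
```

send_rows([
  {"gripper":1,"x":0,"y":0,"z":0,"spin":0},
  {"gripper":1,"x":0,"y":0,"z":0,"spin":0},
  {"gripper":1,"x":0,"y":0,"z":0,"spin":0},
])

```text
t: 15.05
eef_pos: [0.5446, 0.0253, 0.2853]
orientation: [[-0.975, -0.224, 0.0], [-0.224, 0.975, 0.0], [-0.0, 0.0, -1.0]]
wrist_force: [-0.2, 0.7, -0.0]
gripper_width: 0.0853
grip_force: 0.0
```

```bash
python3 - <<'E'
from h import *
go(.515,-.147,.27)
s=cap('scene'); d=cap('side')
for n,cam in (('scene',s),('side',d)):
    hsv=cv2.cvtColor(cam[0],cv2.COLOR_RGB2HSV)
    for X in [(.5124,.1653,.076),(.527,.2165,.076)]:
        u,v=proj(cam,X).round().astype(int); r=9; x0,y0=u-r,v-r
        w=hsv[y0:v+r,x0:u+r]; m=((w[:,:,1]<70)&(w[:,:,2]>150)).astype(np.uint8)
        ys,xs=np.nonzero(m)
        if len(xs): print(n,X,proj(cam,X).round(1),len(xs),onz(cam,xs.mean()+x0,ys.mean()+y0,X[2]).round(4))
c=cap('wrist','pics/w6.png')
for X in [(.515,-.147,.25),(.515,-.147,.15)]: print(proj(c,X).round(1))
E
```

```text
pos [0.5446 0.0253 0.2853] ydeg 102.95 units [ 2.25 -5.38  0.51] F [-0.2  0.7 -0. ] w 0.0853 t 15.05
scene (0.5124, 0.1653, 0.076) [372.7 204.2] 21 [0.5126 0.1657 0.076 ]
scene (0.527, 0.2165, 0.076) [390.8 210.3] 23 [0.527  0.2168 0.076 ]
side (0.5124, 0.1653, 0.076) [299.9 197.1] 29 [0.5134 0.1683 0.076 ]
side (0.527, 0.2165, 0.076) [302.6 185. ] 21 [0.5252 0.2126 0.076 ]
[ 90.5 129.3]
[166.6 122.5]
```

View pics/w6.png

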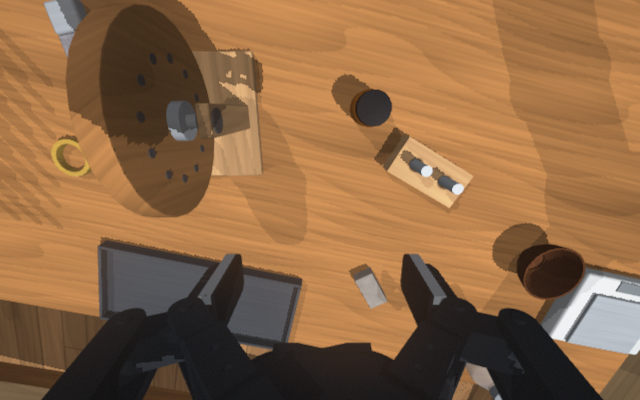

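The wrist view shows both pins seated in the block with bright tops at (426,171) and (457,188). The wheel face spans rows 3 to 215, the hub is at (182,120), and the foot edge corners are at (255,52) and (261,173). Now the wheel pose from these.

```bash
python3 - <<'E'
from h import *
c=cap('wrist')
a=onz(c,255,52,.014);b=onz(c,261,173,.014); print(a,b)
d=a-b; L=np.linalg.norm(d); print(L,np.degrees(np.arctan2(-d[1],-d[0])))
th=np.arctan2(-d[1],-d[0]); y=np.array([-np.sin(th),np.cos(th),0]); print('axle from foot',(a+b)/2-.065*y)
h=onz(c,182,120,.15); print('hub',h,'axle',h-.024*y)
p=onz(c,150,3,.15);q=onz(c,172,215,.15); print(p,q,np.linalg.norm(p-q),(p+q)/2-.012*y, np.degrees(np.arctan2((q-p)[1],(q-p)[0])))
E
```

```text
[ 0.41247943 -0.1009964   0.014     ] [ 0.58265388 -0.06534129  0.014     ]
0.1738695718310467 11.833490441841585
axle from foot [ 0.51089609 -0.14678744  0.014     ]
hub [ 0.50880183 -0.13146307  0.15      ] axle [ 0.51372347 -0.15495301  0.15      ]
[ 0.41071216 -0.16744561  0.15      ] [ 0.6186521  -0.13542595  0.15      ] 0.2103907670805678 [ 0.51714295 -0.16318075  0.15      ] 8.753941447914693
```

send_rows([
  {"gripper":1,"x":0.38,"y":-0.9,"z":0,"spin":0},
  {"gripper":1,"x":0.38,"y":-0.9,"z":0,"spin":0},
  {"gripper":1,"x":0.38,"y":-0.9,"z":0,"spin":0},
  {"gripper":1,"x":0.38,"y":-0.9,"z":0,"spin":0},
  {"gripper":1,"x":0.38,"y":-0.9,"z":0,"spin":0},
  {"gripper":1,"x":0.4,"y":-0.94,"z":0,"spin":0},
  {"gripper":1,"x":0,"y":0,"z":0,"spin":0.14},
  {"gripper":1,"x":0,"y":0,"z":0,"spin":0},
  {"gripper":1,"x":0,"y":0,"z":0,"spin":0},
])

```text
t: 16.0
eef_pos: [0.5143, -0.1487, 0.285]
orientation: [[-0.978, -0.209, -0.0], [-0.209, 0.978, 0.0], [-0.0, 0.0, -1.0]]
wrist_force: [0.3, 0.5, -1.2]
gripper_width: 0.0853
grip_force: 0.0
```

```bash
python3 - <<'E'
from h import *
go(.514,-.149,.205)
c=cap('wrist')
# wheel rim seen between the pads from above: brown edge columns near rim top
hsv=cv2.cvtColor(c[0],cv2.COLOR_RGB2HSV)
for X in [(.514,-.149,.25)]:
    t=np.radians(12.); x=np.array([np.cos(t),np.sin(t),0]); y=np.array([-np.sin(t),np.cos(t),0])
    for s in(-.012,0,.012):
        print(s,[proj(c,np.array(X)+s*y+k*x).round(0).tolist() for k in(-.03,0,.02)])
for v in (170,200,225,240): print(v,c[0][v,260:390:6].astype(int).tolist())
E
```

```text
pos [ 0.5143 -0.1487  0.285 ] ydeg 102.05 units [ 0.01 -0.01  2.67] F [ 0.3  0.5 -1.2] w 0.0853 t 16.0
-0.012 [[305.0, 181.0], [306.0, 219.0], [306.0, 242.0]]
0 [[321.0, 181.0], [321.0, 219.0], [321.0, 242.0]]
0.012 [[337.0, 181.0], [337.0, 219.0], [336.0, 242.0]]
170 [[176, 125, 74], [108, 76, 46], [107, 75, 47], [97, 75, 53], [99, 77, 55], [77, 60, 41], [75, 57, 39], [99, 98, 99], [115, 81, 49], [118, 82, 50], [114, 81, 50], [113, 79, 48], [112, 79, 48], [88, 88, 88], [126, 104, 85], [77, 60, 42], [75, 57, 39], [82, 64, 45], [98, 75, 51], [161, 113, 68], [163, 114, 69], [162, 114, 68]]
200 [[176, 123, 73], [177, 124, 75], [180, 124, 75], [199, 155, 110], [114, 88, 61], [222, 175, 122], [223, 176, 125], [91, 87, 88], [174, 121, 73], [173, 121, 73], [169, 118, 72], [182, 127, 78], [181, 127, 76], [142, 141, 143], [158, 152, 148], [189, 147, 104], [188, 146, 104], [180, 142, 99], [200, 157, 111], [153, 106, 64], [150, 104, 63], [155, 108, 65]]
225 [[176, 122, 73], [176, 121, 72], [178, 124, 74], [182, 128, 78], [183, 127, 77], [183, 129, 78], [185, 129, 79], [184, 129, 78], [160, 112, 68], [173, 121, 73], [193, 135, 81], [188, 130, 78], [183, 128, 77], [161, 113, 67], [162, 113, 70], [161, 113, 68], [158, 110, 66], [165, 115, 71], [169, 119, 72], [167, 117, 70], [166, 117, 70], [171, 119, 72]]
240 [[183, 128, 78], [185, 129, 78], [184, 129, 78], [188, 131, 79], [187, 131, 79], [182, 128, 77], [183, 129, 79], [183, 128, 77], [152, 106, 64], [177, 122, 74], [188, 132, 78], [194, 134, 80], [193, 134, 80], [177, 123, 74], [176, 123, 74], [170, 117, 71], [172, 121, 73], [175, 122, 74], [173, 120, 72], [169, 119, 72], [159, 111, 65], [162, 114, 68]]
```

The wheel rim is centred between the pads, covering columns 305 to 337 as predicted. Going down and pinching.

send_rows([
  {"gripper":1,"x":0,"y":0,"z":0.5,"spin":0},
  {"gripper":1,"x":0,"y":0,"z":0.7,"spin":0},
  {"gripper":1,"x":0,"y":0,"z":0.7,"spin":0},
  {"gripper":1,"x":0,"y":0,"z":0.4,"spin":0},
  {"gripper":1,"x":0,"y":0,"z":0.37,"spin":0},
  {"gripper":1,"x":0,"y":0,"z":0,"spin":0},
  {"gripper":1,"x":0,"y":0,"z":0,"spin":0},
  {"gripper":-1,"x":0,"y":0,"z":0,"spin":0},
  {"gripper":-1,"x":0,"y":0,"z":0,"spin":0},
  {"gripper":-1,"x":0,"y":0,"z":0,"spin":0},
  {"gripper":-1,"x":0,"y":0,"z":0,"spin":0},
  {"gripper":-1,"x":0,"y":0,"z":0,"spin":0},
  {"gripper":-1,"x":0,"y":0,"z":0,"spin":0},
  {"gripper":-1,"x":0,"y":0,"z":0,"spin":0},
  {"gripper":-1,"x":0,"y":0,"z":0,"spin":0},
])

```text
t: 17.3
eef_pos: [0.5142, -0.1484, 0.2056]
orientation: [[-0.978, -0.209, 0.0], [-0.209, 0.978, 0.001], [-0.0, 0.001, -1.0]]
wrist_force: [-5.4, 7.3, 11.3]
gripper_width: 0.0228
grip_force: 59.2
```

```bash
python3 - <<'E'
from h import *
go(.514,-.149,.205); s=ctrl.get_state(); print(s['ft_torque'],s['grip_force'])
E
```

```text
pos [ 0.5142 -0.1484  0.2056] ydeg 102.09 units [ 0.01 -0.02  0.02] F [-5.4  7.3 11.3] w 0.0228 t 17.3
[1.58171731 1.16762684 0.76759446] 59.24511015415192
```

The grip is firm at 59 N. Now a feeling stroke: I'll turn in an arc of radius 90 mm, reading the force every 0.12 rad.

send_rows([
  {"gripper":-1,"x":-0.18,"y":0,"z":0.01,"spin":0},
  {"gripper":-1,"x":-0.18,"y":0,"z":0.01,"spin":0},
])

```text
t: 17.47
eef_pos: [0.523, -0.1462, 0.2048]
orientation: [[-0.978, -0.209, -0.003], [-0.209, 0.978, 0.002], [0.003, 0.002, -1.0]]
wrist_force: [-15.1, 7.2, 15.0]
gripper_width: 0.0231
grip_force: 60.6
```

send_rows([
  {"gripper":-1,"x":-0.18,"y":0,"z":0.03,"spin":0},
  {"gripper":-1,"x":-0.18,"y":0,"z":0.03,"spin":0},
])

```text
t: 17.63
eef_pos: [0.5337, -0.1436, 0.2027]
orientation: [[-0.978, -0.209, -0.004], [-0.209, 0.978, 0.002], [0.003, 0.003, -1.0]]
wrist_force: [-16.8, 8.2, 16.9]
gripper_width: 0.0229
grip_force: 61.1
```

send_rows([
  {"gripper":-1,"x":-0.17,"y":0,"z":0.05,"spin":0},
  {"gripper":-1,"x":-0.17,"y":0,"z":0.05,"spin":0},
])

```text
t: 17.8
eef_pos: [0.5439, -0.1411, 0.1997]
orientation: [[-0.978, -0.21, -0.003], [-0.21, 0.978, 0.002], [0.003, 0.003, -1.0]]
wrist_force: [-17.0, 10.8, 13.4]
gripper_width: 0.023
grip_force: 61.0
```

send_rows([
  {"gripper":-1,"x":-0.165,"y":0,"z":0.07,"spin":0},
  {"gripper":-1,"x":-0.165,"y":0,"z":0.075,"spin":0},
])

```text
t: 17.97
eef_pos: [0.5541, -0.1387, 0.1955]
orientation: [[-0.978, -0.21, -0.002], [-0.21, 0.978, 0.003], [0.002, 0.003, -1.0]]
wrist_force: [-9.8, 12.4, 17.3]
gripper_width: 0.0227
grip_force: 61.5
```

send_rows([
  {"gripper":-1,"x":-0.155,"y":0,"z":0.09,"spin":0},
  {"gripper":-1,"x":-0.155,"y":0,"z":0.095,"spin":0},
])

```text
t: 18.13
eef_pos: [0.5637, -0.1363, 0.1902]
orientation: [[-0.978, -0.21, -0.001], [-0.21, 0.978, 0.003], [0.001, 0.003, -1.0]]
wrist_force: [-8.6, 14.5, 15.6]
gripper_width: 0.0228
grip_force: 61.4
```

send_rows([
  {"gripper":-1,"x":-0.14,"y":0,"z":0.11,"spin":0},
  {"gripper":-1,"x":-0.14,"y":0,"z":0.11,"spin":0},
])

```text
t: 18.3
eef_pos: [0.5725, -0.1342, 0.1838]
orientation: [[-0.978, -0.211, -0.0], [-0.211, 0.978, 0.003], [-0.0, 0.003, -1.0]]
wrist_force: [-7.9, 14.6, 19.4]
gripper_width: 0.0231
grip_force: 62.7
```

Now the return stroke through the top to the other side, with a small sideways relief.

send_rows([
  {"gripper":-1,"x":0.14,"y":0.03,"z":-0.11,"spin":0},
  {"gripper":-1,"x":0.14,"y":0,"z":-0.11,"spin":0},
])

```text
t: 18.47
eef_pos: [0.5648, -0.136, 0.1894]
orientation: [[-0.978, -0.211, 0.001], [-0.211, 0.978, 0.001], [-0.001, 0.001, -1.0]]
wrist_force: [6.1, 7.5, -9.1]
gripper_width: 0.0232
grip_force: 59.7
```

send_rows([
  {"gripper":-1,"x":0.155,"y":0,"z":-0.09,"spin":0},
  {"gripper":-1,"x":0.155,"y":0,"z":-0.095,"spin":0},
])

```text
t: 18.63
eef_pos: [0.5551, -0.1383, 0.1949]
orientation: [[-0.978, -0.21, 0.0], [-0.21, 0.978, 0.001], [-0.001, 0.001, -1.0]]
wrist_force: [2.9, 5.2, -12.0]
gripper_width: 0.0227
grip_force: 59.4
```

send_rows([
  {"gripper":-1,"x":0.165,"y":0,"z":-0.07,"spin":0},
  {"gripper":-1,"x":0.165,"y":0,"z":-0.075,"spin":0},
])

```text
t: 18.8
eef_pos: [0.5453, -0.1408, 0.1993]
orientation: [[-0.978, -0.21, 0.0], [-0.21, 0.978, 0.001], [-0.0, 0.001, -1.0]]
wrist_force: [3.5, 3.3, -11.3]
gripper_width: 0.0229
grip_force: 59.6
```

send_rows([
  {"gripper":-1,"x":0.17,"y":0,"z":-0.05,"spin":0},
  {"gripper":-1,"x":0.17,"y":0,"z":-0.05,"spin":0},
])

```text
t: 18.97
eef_pos: [0.5355, -0.1431, 0.2024]
orientation: [[-0.978, -0.21, 0.001], [-0.21, 0.978, 0.001], [-0.001, 0.0, -1.0]]
wrist_force: [5.8, 3.1, -10.8]
gripper_width: 0.0231
grip_force: 59.5
```

send_rows([
  {"gripper":-1,"x":0.18,"y":0,"z":-0.03,"spin":0},
  {"gripper":-1,"x":0.18,"y":0,"z":-0.03,"spin":0},
])

```text
t: 19.13
eef_pos: [0.5252, -0.1457, 0.2044]
orientation: [[-0.978, -0.21, 0.002], [-0.21, 0.978, 0.0], [-0.002, -0.0, -1.0]]
wrist_force: [7.5, 1.8, -8.8]
gripper_width: 0.023
grip_force: 59.6
```

send_rows([
  {"gripper":-1,"x":0.18,"y":0,"z":-0.01,"spin":0},
  {"gripper":-1,"x":0.18,"y":0,"z":-0.01,"spin":0},
])

```text
t: 19.3
eef_pos: [0.515, -0.1482, 0.2053]
orientation: [[-0.978, -0.209, 0.002], [-0.209, 0.978, -0.0], [-0.002, -0.001, -1.0]]
wrist_force: [7.0, 0.3, -4.7]
gripper_width: 0.0233
grip_force: 59.9
```

send_rows([
  {"gripper":-1,"x":0.18,"y":0,"z":0.01,"spin":0},
  {"gripper":-1,"x":0.18,"y":0,"z":0.01,"spin":0},
])

```text
t: 19.47
eef_pos: [0.5047, -0.1507, 0.205]
orientation: [[-0.978, -0.209, 0.003], [-0.209, 0.978, -0.0], [-0.003, -0.001, -1.0]]
wrist_force: [8.2, -1.0, -5.1]
gripper_width: 0.0231
grip_force: 59.7
```

send_rows([
  {"gripper":-1,"x":0.18,"y":0,"z":0.03,"spin":0},
  {"gripper":-1,"x":0.18,"y":0,"z":0.03,"spin":0},
])

```text
t: 19.63
eef_pos: [0.4944, -0.1532, 0.2034]
orientation: [[-0.978, -0.209, 0.004], [-0.209, 0.978, -0.001], [-0.004, -0.002, -1.0]]
wrist_force: [8.6, -2.1, -1.1]
gripper_width: 0.0231
grip_force: 60.1
```

send_rows([
  {"gripper":-1,"x":0.17,"y":0,"z":0.05,"spin":0},
  {"gripper":-1,"x":0.17,"y":0,"z":0.05,"spin":0},
])

```text
t: 19.8
eef_pos: [0.4846, -0.1556, 0.2008]
orientation: [[-0.978, -0.209, 0.004], [-0.209, 0.978, -0.001], [-0.004, -0.002, -1.0]]
wrist_force: [5.8, -2.8, 7.6]
gripper_width: 0.0229
grip_force: 61.3
```

send_rows([
  {"gripper":-1,"x":0.165,"y":0,"z":0.07,"spin":0},
  {"gripper":-1,"x":0.165,"y":0,"z":0.075,"spin":0},
])

```text
t: 19.97
eef_pos: [0.475, -0.158, 0.1968]
orientation: [[-0.978, -0.209, 0.005], [-0.209, 0.978, -0.001], [-0.004, -0.002, -1.0]]
wrist_force: [2.2, -4.9, 10.1]
gripper_width: 0.0229
grip_force: 62.3
```

send_rows([
  {"gripper":-1,"x":0.155,"y":0,"z":0.09,"spin":0},
  {"gripper":-1,"x":0.155,"y":0,"z":0.095,"spin":0},
])

```text
t: 20.13
eef_pos: [0.4657, -0.1603, 0.1913]
orientation: [[-0.978, -0.208, 0.005], [-0.208, 0.978, -0.001], [-0.004, -0.002, -1.0]]
wrist_force: [0.2, -4.3, 16.2]
gripper_width: 0.0229
grip_force: 64.6
```

send_rows([
  {"gripper":-1,"x":0.14,"y":0,"z":0.11,"spin":0},
  {"gripper":-1,"x":0.14,"y":0,"z":0.11,"spin":0},
])

```text
t: 20.3
eef_pos: [0.4572, -0.1623, 0.1847]
orientation: [[-0.978, -0.208, 0.004], [-0.208, 0.978, -0.002], [-0.004, -0.002, -1.0]]
wrist_force: [-1.2, -7.6, 17.1]
gripper_width: 0.023
grip_force: 67.2
```

```bash
cat > fit.py <<'E'
from h import *
from scipy.optimize import least_squares
Rw=np.array([np.cos(np.radians(12)),np.sin(np.radians(12)),0]); C=np.array([.514,-.1487,.2056])
f="""0.523 -0.1462 0.2048 -15.1 7.2 15.0
0.5337 -0.1436 0.2027 -16.8 8.2 16.9
0.5439 -0.1411 0.1997 -17.0 10.8 13.4
0.5541 -0.1387 0.1955 -9.8 12.4 17.3
0.5637 -0.1363 0.1902 -8.6 14.5 15.6
0.5725 -0.1342 0.1838 -7.9 14.6 19.4"""
b="""0.5648 -0.136 0.1894 6.1 7.5 -9.1
0.5551 -0.1383 0.1949 2.9 5.2 -12
0.5453 -0.1408 0.1993 3.5 3.3 -11.3
0.5355 -0.1431 0.2024 5.8 3.1 -10.8
0.5252 -0.1457 0.2044 7.5 1.8 -8.8
0.515 -0.1482 0.2053 7 .3 -4.7
0.5047 -0.1507 0.205 8.2 -1 -5.1
0.4944 -0.1532 0.2034 8.6 -2.1 -1.1
0.4846 -0.1556 0.2008 5.8 -2.8 7.6
0.475 -0.158 0.1968 2.2 -4.9 10.1
0.4657 -0.1603 0.1913 .2 -4.3 16.2
0.4572 -0.1623 0.1847 -1.2 -7.6 17.1"""
def load(t,s,r=.09):
    o=[]
    for l in t.splitlines():
        v=np.array(l.split(),float); X=(v[:3]-C)@Rw; Z=v[2]-C[2]+r; th=np.arctan2(X,Z); Fx=v[3:]@Rw; Fz=v[5]
        o.append((th,s,(Fx*np.cos(th)-Fz*np.sin(th)), Fx*np.sin(th)+Fz*np.cos(th)))
    return np.array(o)
if __name__=="__main__":
    d=np.vstack([load(f,1),load(b,-1)]); print(d.round(2))
    use=np.ones(len(d),bool)
    th,s,Ft=d[:,0],d[:,1],d[:,2]; T=-Ft*.09   # torque applied by tool to wheel
    # T = D*s - K sin(a+th)
    M=np.c_[s,-np.sin(th),-np.cos(th)]
    p,res,_,_=np.linalg.lstsq(M,T,rcond=None); print("D,Kcos a,Ksin a",p,"K",np.hypot(*p[1:]),"a",np.arctan2(p[2],p[1])); print((T-M@p).round(2))
E
python3 fit.py; python3 -c "
from h import *
s=ctrl.get_state(); print(s['ft_torque'],s['wrist_force'],s['eef_pos'])"
```

```text
[[ 1.000e-01  1.000e+00 -1.476e+01  1.354e+01]
 [ 2.300e-01  1.000e+00 -1.818e+01  1.311e+01]
 [ 3.500e-01  1.000e+00 -1.812e+01  7.630e+00]
 [ 4.800e-01  1.000e+00 -1.417e+01  1.215e+01]
 [ 6.000e-01  1.000e+00 -1.328e+01  9.810e+00]
 [ 7.200e-01  1.000e+00 -1.636e+01  1.143e+01]
 [ 6.200e-01 -1.000e+00  1.140e+01 -3.070e+00]
 [ 4.900e-01 -1.000e+00  9.110e+00 -8.740e+00]
 [ 3.700e-01 -1.000e+00  7.900e+00 -9.070e+00]
 [ 2.500e-01 -1.000e+00  8.800e+00 -8.900e+00]
 [ 1.300e-01 -1.000e+00  8.780e+00 -7.730e+00]
 [ 1.000e-02 -1.000e+00  6.970e+00 -4.620e+00]
 [-1.100e-01 -1.000e+00  7.230e+00 -5.900e+00]
 [-2.300e-01 -1.000e+00  7.530e+00 -2.850e+00]
 [-3.400e-01 -1.000e+00  7.340e+00  5.460e+00]
 [-4.600e-01 -1.000e+00  5.490e+00  8.560e+00]
 [-5.800e-01 -1.000e+00  8.300e+00  1.393e+01]
 [-7.000e-01 -1.000e+00  8.930e+00  1.484e+01]]
D,Kcos a,Ksin a [ 1.12298938  0.18200206 -0.41831483] K 0.4561929938416702 a -1.1604156082289847
[-0.19  0.15  0.18 -0.14 -0.17  0.16 -0.14  0.02  0.09 -0.03 -0.06  0.08
  0.04 -0.    0.01  0.17 -0.07 -0.12]
[-1.62267302 -0.54266682  0.8562808 ] [-1.21421167 -7.63088753 17.10886064] [ 0.45718611 -0.16232737  0.18465585]
```

The first fit puts the heavy side about 1.2 rad to the -x side of the top at the start, with K near 0.46. So continue the -θ turn. I'll release, go back over the rim and regrip at +0.6 rad, correcting yaw by 1° because the side force drifted.

send_rows([
  {"gripper":1,"x":0,"y":0,"z":0,"spin":0},
  {"gripper":1,"x":0,"y":0,"z":0,"spin":0},
  {"gripper":1,"x":0,"y":0,"z":0,"spin":0},
  {"gripper":1,"x":0,"y":0,"z":0,"spin":0},
  {"gripper":1,"x":0,"y":0,"z":-0.7,"spin":-0.14},
  {"gripper":1,"x":-0.54,"y":0,"z":-0.3,"spin":0},
  {"gripper":1,"x":-0.8,"y":0,"z":0,"spin":0},
  {"gripper":1,"x":-0.8,"y":0,"z":0,"spin":0},
  {"gripper":1,"x":-0.8,"y":0,"z":0,"spin":0},
  {"gripper":1,"x":-0.7,"y":0,"z":0.3,"spin":0},
  {"gripper":1,"x":0,"y":0,"z":0.52,"spin":0},
  {"gripper":1,"x":0,"y":0,"z":0,"spin":0},
  {"gripper":1,"x":0,"y":0,"z":0,"spin":0},
])

```text
t: 21.38
eef_pos: [0.5614, -0.1365, 0.1877]
orientation: [[-0.975, -0.224, -0.002], [-0.224, 0.975, -0.0], [0.002, 0.0, -1.0]]
wrist_force: [-0.1, 0.2, 0.2]
gripper_width: 0.0856
grip_force: 0.0
```

```bash
cat > log.py <<'E'
from rig import ctrl
import json
s=ctrl.get_state(); open("log.txt","a").write(json.dumps([float(s["t"])]+[round(float(v),5) for k in("eef_pos","wrist_force","ft_torque") for v in s[k]])+"\n")
E
python3 log.py; python3 -c "
from h import *
go(.5635,-.137,.19)"; cat log.txt
```

```text
pos [ 0.5614 -0.1365  0.1877] ydeg 102.95 units [-0.06 -0.03 -0.08] F [-0.1  0.2  0.2] w 0.0856 t 21.3833
[21.3833, 0.56145, -0.13653, 0.18771, -0.14856, 0.16507, 0.2223, -0.02179, 0.00669, -0.02921]
```

send_rows([
  {"gripper":1,"x":-0.06,"y":-0.02,"z":-0.08,"spin":0},
  {"gripper":-1,"x":0,"y":0,"z":0,"spin":0},
  {"gripper":-1,"x":0,"y":0,"z":0,"spin":0},
  {"gripper":-1,"x":0,"y":0,"z":0,"spin":0},
  {"gripper":-1,"x":0,"y":0,"z":0,"spin":0},
  {"gripper":-1,"x":0,"y":0,"z":0,"spin":0},
  {"gripper":-1,"x":0,"y":0,"z":0,"spin":0},
  {"gripper":-1,"x":0,"y":0,"z":0,"spin":0},
  {"gripper":-1,"x":0,"y":0,"z":0,"spin":0},
])

```text
t: 22.13
eef_pos: [0.5641, -0.1361, 0.1912]
orientation: [[-0.974, -0.225, 0.0], [-0.225, 0.974, 0.001], [-0.0, 0.001, -1.0]]
wrist_force: [-2.3, 2.7, 5.9]
gripper_width: 0.0231
grip_force: 59.3
```

```bash
python3 log.py
```

send_rows([
  {"gripper":-1,"x":0.155,"y":0,"z":-0.09,"spin":0},
  {"gripper":-1,"x":0.155,"y":0,"z":-0.095,"spin":0},
])

```text
t: 22.3
eef_pos: [0.5553, -0.1383, 0.1962]
orientation: [[-0.974, -0.225, 0.001], [-0.225, 0.974, 0.0], [-0.001, 0.0, -1.0]]
wrist_force: [3.2, 1.0, -7.8]
gripper_width: 0.0227
grip_force: 59.4
```

```bash
python3 log.py
```

send_rows([
  {"gripper":-1,"x":0.165,"y":0,"z":-0.07,"spin":0},
  {"gripper":-1,"x":0.165,"y":0,"z":-0.075,"spin":0},
])

```text
t: 22.47
eef_pos: [0.5453, -0.1407, 0.2006]
orientation: [[-0.974, -0.225, 0.0], [-0.225, 0.974, 0.0], [-0.0, -0.0, -1.0]]
wrist_force: [6.2, 0.8, -11.3]
gripper_width: 0.0227
grip_force: 59.3
```

```bash
python3 log.py
```

send_rows([
  {"gripper":-1,"x":0.17,"y":0,"z":-0.05,"spin":0},
  {"gripper":-1,"x":0.17,"y":0,"z":-0.05,"spin":0},
])

```text
t: 22.63
eef_pos: [0.5354, -0.1432, 0.2037]
orientation: [[-0.974, -0.225, 0.001], [-0.225, 0.974, -0.0], [-0.001, -0.0, -1.0]]
wrist_force: [5.5, -0.9, -8.5]
gripper_width: 0.0228
grip_force: 59.6
```

```bash
python3 log.py
```

send_rows([
  {"gripper":-1,"x":0.18,"y":0,"z":-0.03,"spin":0},
  {"gripper":-1,"x":0.18,"y":0,"z":-0.03,"spin":0},
])

```text
t: 22.8
eef_pos: [0.5252, -0.1457, 0.2058]
orientation: [[-0.974, -0.225, 0.002], [-0.225, 0.974, -0.0], [-0.001, -0.001, -1.0]]
wrist_force: [9.2, 1.6, -8.7]
gripper_width: 0.0228
grip_force: 59.4
```

```bash
python3 log.py
```

send_rows([
  {"gripper":-1,"x":0.18,"y":0,"z":-0.01,"spin":0},
  {"gripper":-1,"x":0.18,"y":0,"z":-0.01,"spin":0},
])

```text
t: 22.97
eef_pos: [0.5151, -0.1482, 0.2066]
orientation: [[-0.974, -0.225, 0.002], [-0.225, 0.974, -0.0], [-0.002, -0.001, -1.0]]
wrist_force: [9.8, 1.6, -6.4]
gripper_width: 0.0228
grip_force: 59.5
```

```bash
python3 log.py; cat log.txt
```

```text
[21.3833, 0.56145, -0.13653, 0.18771, -0.14856, 0.16507, 0.2223, -0.02179, 0.00669, -0.02921]
[22.1333, 0.56413, -0.13612, 0.19122, -2.2858, 2.66353, 5.92391, 0.85251, 0.62526, 0.40515]
[22.3, 0.55535, -0.13825, 0.1962, 3.21995, 0.96868, -7.80853, 0.54338, -1.02321, 0.49092]
[22.4667, 0.54528, -0.14072, 0.20064, 6.22649, 0.84347, -11.29051, 0.4902, -1.57378, 0.53655]
[22.6333, 0.53537, -0.14316, 0.20374, 5.54696, -0.85206, -8.48528, 0.14938, -1.52225, 0.46639]
[22.8, 0.52523, -0.14567, 0.20577, 9.22587, 1.63131, -8.65491, 0.38649, -2.40607, 0.44287]
[22.9667, 0.51506, -0.14819, 0.20662, 9.82402, 1.6035, -6.41742, 0.26716, -2.72799, 0.43648]
```

send_rows([
  {"gripper":-1,"x":0.18,"y":0,"z":0.01,"spin":0},
  {"gripper":-1,"x":0.18,"y":0,"z":0.01,"spin":0},
])

```text
t: 23.13
eef_pos: [0.5049, -0.1507, 0.2063]
orientation: [[-0.974, -0.225, 0.003], [-0.225, 0.974, -0.0], [-0.003, -0.001, -1.0]]
wrist_force: [7.0, -0.5, -1.1]
gripper_width: 0.0225
grip_force: 59.7
```

```bash
python3 log.py
```

send_rows([
  {"gripper":-1,"x":0.18,"y":0,"z":0.03,"spin":0},
  {"gripper":-1,"x":0.18,"y":0,"z":0.03,"spin":0},
])

```text
t: 23.3
eef_pos: [0.4948, -0.1532, 0.2049]
orientation: [[-0.974, -0.225, 0.004], [-0.225, 0.974, -0.001], [-0.004, -0.001, -1.0]]
wrist_force: [11.3, 1.0, 0.2]
gripper_width: 0.0229
grip_force: 59.8
```

```bash
python3 log.py
```

send_rows([
  {"gripper":-1,"x":0.17,"y":0,"z":0.05,"spin":0},
  {"gripper":-1,"x":0.17,"y":0,"z":0.05,"spin":0},
])

```text
t: 23.47
eef_pos: [0.4851, -0.1555, 0.2023]
orientation: [[-0.974, -0.225, 0.005], [-0.225, 0.974, -0.001], [-0.005, -0.002, -1.0]]
wrist_force: [8.6, 0.4, 7.8]
gripper_width: 0.0228
grip_force: 61.0
```

```bash
python3 log.py
```

send_rows([
  {"gripper":-1,"x":0.165,"y":0,"z":0.07,"spin":0},
  {"gripper":-1,"x":0.165,"y":0,"z":0.075,"spin":0},
])

```text
t: 23.63
eef_pos: [0.4756, -0.1579, 0.1983]
orientation: [[-0.974, -0.225, 0.005], [-0.225, 0.974, -0.001], [-0.005, -0.002, -1.0]]
wrist_force: [3.5, 1.1, 15.1]
gripper_width: 0.0233
grip_force: 62.8
```

```bash
python3 log.py
```

send_rows([
  {"gripper":-1,"x":0.155,"y":0,"z":0.09,"spin":0},
  {"gripper":-1,"x":0.155,"y":0,"z":0.095,"spin":0},
])

```text
t: 23.8
eef_pos: [0.4663, -0.1602, 0.1929]
orientation: [[-0.975, -0.224, 0.005], [-0.224, 0.975, -0.001], [-0.005, -0.002, -1.0]]
wrist_force: [0.9, 1.7, 22.4]
gripper_width: 0.0226
grip_force: 65.5
```

```bash
python3 log.py; cat > fit2.py <<'E'
from h import *
import json,sys
def run(sets,plot=True):
    # sets: list of (t0,t1,s,offset) ; heavy pos = a + th + offset
    y=np.array([-.225,.974,0]); xw=np.array([.974,.225,0]); A=np.array([.514,-.1484,.15]); rows=[];T=[];TH=[]
    L=[json.loads(l) for l in open("log.txt")]
    for t0,t1,s,off in sets:
        for l in L:
            if t0<=l[0]<=t1:
                p,F,M=map(np.array,(l[1:4],l[4:7],l[7:10])); X=(p-A)@xw; th=np.arctan2(X,p[2]-.2056+.09)
                q=th+off; Fx=F@xw
                base=M@y+((p[2]-.15)*Fx-X*F[2])   # torque on tool about axle if ref=TCP
                rows.append([s,-np.sin(q),-np.cos(q),Fx]); T.append(-base); TH.append(q)
    rows=np.array(rows);T=np.array(T);TH=np.array(TH)
    p=np.linalg.lstsq(rows,T,rcond=None)[0]
    print("D,Kc,Ks,h",p.round(3),"K",np.hypot(p[1],p[2]).round(3),"a",np.arctan2(p[2],p[1]).round(3)); print(np.c_[TH,T-rows[:,3]*p[3],T-rows@p].round(2))
    return p
E
python3 -c "
from fit2 import *
run([(22.2,25,-1,-1.3)])"; tail -5 log.txt
```

```text
D,Kc,Ks,h [ 4.186  4.344 -1.342  0.168] K 4.547 a -0.3
[[-0.81  0.07  0.17]
 [-0.94 -0.09 -0.2 ]
 [-1.06  0.17 -0.08]
 [-1.17  0.24 -0.1 ]
 [-1.29  0.48  0.12]
 [-1.4   0.47  0.15]
 [-1.52  0.42  0.19]
 [-1.63 -0.19 -0.26]
 [-1.75 -0.22 -0.07]
 [-1.87 -0.35  0.08]]
[23.1333, 0.5049, -0.15068, 0.20633, 7.04334, -0.50411, -1.10396, 0.0697, -2.00712, 0.55555]
[23.3, 0.49481, -0.15317, 0.20489, 11.29446, 0.97198, 0.16094, 0.37208, -2.91111, 0.50618]
[23.4667, 0.48509, -0.15555, 0.20226, 8.55854, 0.39016, 7.78635, 0.19759, -1.8996, 0.58622]
[23.6333, 0.47558, -0.15792, 0.19831, 3.45747, 1.12283, 15.09946, 0.40747, -1.101, 0.50304]
[23.8, 0.46626, -0.1602, 0.1929, 0.93394, 1.65324, 22.38246, 0.39981, -0.9597, 0.55376]
```

The heavy side should now be near the bottom. The radial forces suggest the axle lies about 3 mm toward -x, so I'll regrip at the top there. Then I'll rock both ways around the bottom to find the balance point.

send_rows([
  {"gripper":1,"x":0,"y":0,"z":0,"spin":0},
  {"gripper":1,"x":0,"y":0,"z":0,"spin":0},
  {"gripper":1,"x":0,"y":0,"z":0,"spin":0},
  {"gripper":1,"x":0,"y":0,"z":0,"spin":0},
  {"gripper":1,"x":-0.4,"y":0,"z":-0.45,"spin":0},
  {"gripper":1,"x":-0.6,"y":0,"z":0,"spin":0},
  {"gripper":1,"x":-0.53,"y":0,"z":0,"spin":0},
  {"gripper":1,"x":0,"y":0,"z":0,"spin":0},
  {"gripper":1,"x":0,"y":0,"z":0,"spin":0},
  {"gripper":1,"x":0,"y":0,"z":0,"spin":0},
])

```text
t: 24.63
eef_pos: [0.5088, -0.1495, 0.204]
orientation: [[-0.975, -0.224, -0.001], [-0.224, 0.975, -0.0], [0.001, 0.0, -1.0]]
wrist_force: [-0.2, 0.5, -0.2]
gripper_width: 0.0854
grip_force: 0.0
```

```bash
python3 -c "
from h import *
go(.511,-.149,.2065)"
```

```text
pos [ 0.5088 -0.1495  0.204 ] ydeg 102.94 units [-0.08 -0.   -0.08] F [-0.2  0.5 -0.2] w 0.0854 t 24.6333
```

send_rows([
  {"gripper":1,"x":-0.08,"y":0,"z":-0.08,"spin":0},
  {"gripper":-1,"x":0,"y":0,"z":0,"spin":0},
  {"gripper":-1,"x":0,"y":0,"z":0,"spin":0},
  {"gripper":-1,"x":0,"y":0,"z":0,"spin":0},
  {"gripper":-1,"x":0,"y":0,"z":0,"spin":0},
  {"gripper":-1,"x":0,"y":0,"z":0,"spin":0},
  {"gripper":-1,"x":0,"y":0,"z":0,"spin":0},
  {"gripper":-1,"x":0,"y":0,"z":0,"spin":0},
  {"gripper":-1,"x":0,"y":0,"z":0,"spin":0},
])

```text
t: 25.38
eef_pos: [0.5118, -0.149, 0.207]
orientation: [[-0.974, -0.224, 0.0], [-0.224, 0.974, -0.0], [-0.0, -0.0, -1.0]]
wrist_force: [-2.2, -1.2, 5.6]
gripper_width: 0.0227
grip_force: 59.2
```

```bash
python3 log.py
```

send_rows([
  {"gripper":-1,"x":-0.225,"y":0,"z":0.015,"spin":0},
  {"gripper":-1,"x":-0.225,"y":0,"z":0.02,"spin":0},
])

```text
t: 25.55
eef_pos: [0.5236, -0.1461, 0.206]
orientation: [[-0.975, -0.224, -0.003], [-0.224, 0.975, 0.0], [0.002, 0.001, -1.0]]
wrist_force: [-9.9, 0.5, 11.8]
gripper_width: 0.0228
grip_force: 61.0
```

```bash
python3 log.py
```

send_rows([
  {"gripper":-1,"x":-0.22,"y":0,"z":0.05,"spin":0},
  {"gripper":-1,"x":-0.22,"y":0,"z":0.05,"spin":0},
])

```text
t: 25.72
eef_pos: [0.537, -0.1428, 0.2031]
orientation: [[-0.975, -0.224, -0.002], [-0.224, 0.975, 0.0], [0.002, 0.001, -1.0]]
wrist_force: [-12.0, 1.2, 14.9]
gripper_width: 0.0228
grip_force: 62.7
```

```bash
python3 log.py
```

send_rows([
  {"gripper":-1,"x":-0.21,"y":0,"z":0.08,"spin":0},
  {"gripper":-1,"x":-0.21,"y":0,"z":0.08,"spin":0},
])

```text
t: 25.88
eef_pos: [0.5497, -0.1396, 0.1985]
orientation: [[-0.974, -0.225, -0.001], [-0.225, 0.974, 0.001], [0.001, 0.001, -1.0]]
wrist_force: [-9.2, 3.4, 15.2]
gripper_width: 0.023
grip_force: 63.9
```

```bash
python3 log.py
```

send_rows([
  {"gripper":-1,"x":-0.195,"y":0,"z":0.11,"spin":0},
  {"gripper":-1,"x":-0.195,"y":0,"z":0.115,"spin":0},
])

```text
t: 26.05
eef_pos: [0.5617, -0.1367, 0.1921]
orientation: [[-0.974, -0.225, 0.0], [-0.225, 0.974, 0.001], [-0.0, 0.001, -1.0]]
wrist_force: [-10.2, 4.5, 22.8]
gripper_width: 0.0227
grip_force: 66.2
```

```bash
python3 log.py
```

send_rows([
  {"gripper":-1,"x":0.195,"y":0,"z":-0.11,"spin":0},
  {"gripper":-1,"x":0.195,"y":0,"z":-0.115,"spin":0},
])

```text
t: 26.22
eef_pos: [0.5512, -0.1393, 0.1976]
orientation: [[-0.974, -0.226, 0.001], [-0.226, 0.974, -0.0], [-0.001, -0.0, -1.0]]
wrist_force: [5.3, 0.1, -10.8]
gripper_width: 0.023
grip_force: 61.2
```

```bash
python3 log.py
```

send_rows([
  {"gripper":-1,"x":0.21,"y":0,"z":-0.08,"spin":0},
  {"gripper":-1,"x":0.21,"y":0,"z":-0.08,"spin":0},
])

```text
t: 26.38
eef_pos: [0.5384, -0.1424, 0.2024]
orientation: [[-0.974, -0.225, 0.001], [-0.225, 0.974, -0.0], [-0.001, -0.0, -1.0]]
wrist_force: [10.0, -0.7, -14.9]
gripper_width: 0.023
grip_force: 59.7
```

```bash
python3 log.py
```

send_rows([
  {"gripper":-1,"x":0.22,"y":0,"z":-0.05,"spin":0},
  {"gripper":-1,"x":0.22,"y":0,"z":-0.05,"spin":0},
])

```text
t: 26.55
eef_pos: [0.5255, -0.1456, 0.2053]
orientation: [[-0.974, -0.225, 0.001], [-0.225, 0.974, -0.0], [-0.001, -0.001, -1.0]]
wrist_force: [8.3, -3.2, -15.4]
gripper_width: 0.023
grip_force: 59.8
```

```bash
python3 log.py
```

send_rows([
  {"gripper":-1,"x":0.225,"y":0,"z":-0.02,"spin":0},
  {"gripper":-1,"x":0.225,"y":0,"z":-0.015,"spin":0},
])

```text
t: 26.72
eef_pos: [0.5128, -0.1487, 0.2066]
orientation: [[-0.974, -0.225, 0.002], [-0.225, 0.974, -0.001], [-0.002, -0.001, -1.0]]
wrist_force: [13.1, -2.2, -14.4]
gripper_width: 0.0228
grip_force: 59.8
```

```bash
python3 log.py
```

send_rows([
  {"gripper":-1,"x":0.225,"y":0,"z":0.015,"spin":0},
  {"gripper":-1,"x":0.225,"y":0,"z":0.02,"spin":0},
])

```text
t: 26.88
eef_pos: [0.5003, -0.1518, 0.2061]
orientation: [[-0.974, -0.225, 0.004], [-0.225, 0.974, -0.001], [-0.004, -0.002, -1.0]]
wrist_force: [16.5, -1.0, -10.1]
gripper_width: 0.023
grip_force: 59.3
```

```bash
python3 log.py
```

send_rows([
  {"gripper":-1,"x":0.22,"y":0,"z":0.05,"spin":0},
  {"gripper":-1,"x":0.22,"y":0,"z":0.05,"spin":0},
])

```text
t: 27.05
eef_pos: [0.4881, -0.1548, 0.2037]
orientation: [[-0.974, -0.225, 0.005], [-0.225, 0.974, -0.001], [-0.005, -0.002, -1.0]]
wrist_force: [14.3, -1.2, -0.9]
gripper_width: 0.0227
grip_force: 60.2
```

```bash
python3 log.py
```

send_rows([
  {"gripper":-1,"x":0.21,"y":0,"z":0.08,"spin":0},
  {"gripper":-1,"x":0.21,"y":0,"z":0.08,"spin":0},
])

```text
t: 27.22
eef_pos: [0.4763, -0.1577, 0.1994]
orientation: [[-0.974, -0.225, 0.006], [-0.225, 0.974, -0.001], [-0.006, -0.002, -1.0]]
wrist_force: [7.4, -2.2, 7.4]
gripper_width: 0.0226
grip_force: 61.4
```

```bash
python3 log.py
```

send_rows([
  {"gripper":-1,"x":0.195,"y":0,"z":0.11,"spin":0},
  {"gripper":-1,"x":0.195,"y":0,"z":0.115,"spin":0},
])

```text
t: 27.38
eef_pos: [0.4647, -0.1606, 0.193]
orientation: [[-0.974, -0.225, 0.006], [-0.225, 0.974, -0.001], [-0.006, -0.002, -1.0]]
wrist_force: [5.3, -1.4, 16.8]
gripper_width: 0.0228
grip_force: 64.1
```

```bash
python3 log.py
```

send_rows([
  {"gripper":-1,"x":-0.195,"y":0,"z":-0.11,"spin":0},
  {"gripper":-1,"x":-0.195,"y":0,"z":-0.115,"spin":0},
])

```text
t: 27.55
eef_pos: [0.4716, -0.1588, 0.1972]
orientation: [[-0.975, -0.223, -0.003], [-0.223, 0.975, -0.001], [0.003, -0.0, -1.0]]
wrist_force: [-5.0, -9.0, -12.6]
gripper_width: 0.0231
grip_force: 60.2
```

```bash
python3 log.py
```

send_rows([
  {"gripper":-1,"x":-0.21,"y":0,"z":-0.08,"spin":0},
  {"gripper":-1,"x":-0.21,"y":0,"z":-0.08,"spin":0},
])

```text
t: 27.72
eef_pos: [0.4834, -0.1558, 0.2017]
orientation: [[-0.975, -0.223, -0.005], [-0.223, 0.975, -0.001], [0.005, 0.0, -1.0]]
wrist_force: [-9.5, -7.3, -8.1]
gripper_width: 0.0227
grip_force: 60.9
```

```bash
python3 log.py
```

send_rows([
  {"gripper":-1,"x":-0.22,"y":0,"z":-0.05,"spin":0},
  {"gripper":-1,"x":-0.22,"y":0,"z":-0.05,"spin":0},
])

```text
t: 27.88
eef_pos: [0.4963, -0.1527, 0.2047]
orientation: [[-0.975, -0.224, -0.005], [-0.224, 0.975, -0.001], [0.005, 0.001, -1.0]]
wrist_force: [-9.0, -5.9, -4.8]
gripper_width: 0.0223
grip_force: 62.0
```

```bash
python3 log.py; cut -d, -f1,2,4- log.txt | tail -17
```

```text
[23.8, 0.46626, 0.1929, 0.93394, 1.65324, 22.38246, 0.39981, -0.9597, 0.55376]
[25.3833, 0.51177, 0.20697, -2.20715, -1.23862, 5.5572, -0.24139, 0.51068, 0.4334]
[25.55, 0.52355, 0.20599, -9.92021, 0.47803, 11.83576, 0.10341, 2.73227, 0.57839]
[25.7167, 0.53695, 0.20312, -11.99941, 1.22506, 14.93726, -0.02826, 2.85734, 0.42225]
[25.8833, 0.54971, 0.1985, -9.15288, 3.37715, 15.21165, 0.79693, 2.43193, 0.52731]
[26.05, 0.56174, 0.19209, -10.19996, 4.5136, 22.804, 0.59851, 2.82782, 0.45965]
[26.2167, 0.55118, 0.1976, 5.33046, 0.05065, -10.82359, 0.33528, -1.52532, 0.46404]
[26.3833, 0.53836, 0.20238, 9.95858, -0.69832, -14.92757, 0.15114, -2.36844, 0.54127]
[26.55, 0.52551, 0.20534, 8.32994, -3.17962, -15.42398, -0.39798, -2.34933, 0.47944]
[26.7167, 0.51277, 0.2066, 13.10459, -2.21711, -14.3828, -0.41291, -2.9936, 0.53923]
[26.8833, 0.50034, 0.20606, 16.51139, -1.04875, -10.08391, -0.0204, -3.89943, 0.49257]
[27.05, 0.48814, 0.2037, 14.26434, -1.24654, -0.92544, -0.13186, -3.63273, 0.37397]
[27.2167, 0.47627, 0.19941, 7.41519, -2.16165, 7.42988, -0.27996, -2.43332, 0.44794]
[27.3833, 0.46467, 0.19301, 5.3062, -1.36306, 16.80289, -0.19707, -1.66126, 0.52395]
[27.55, 0.47156, 0.19721, -5.00262, -9.01962, -12.5505, -2.1475, 1.51775, 0.56802]
[27.7167, 0.48341, 0.20175, -9.49388, -7.2932, -8.08181, -1.84776, 2.50988, 0.68086]
[27.8833, 0.49627, 0.20471, -8.96411, -5.91589, -4.81652, -1.20193, 2.35466, 0.5458]
```

```bash
cat > fit3.py <<'E'
from h import *
import json
y=np.array([-.225,.974,0]); xw=np.array([.974,.225,0])
L=[json.loads(l) for l in open("log.txt")]
def data(sets,C,r=.09):
    o=[]
    for t0,t1,s,off in sets:
        for l in L:
            if t0<=l[0]<=t1:
                p,F,M=map(np.array,(l[1:4],l[4:7],l[7:10])); X=(p-C)@xw; th=np.arctan2(X,p[2]-C[2]+r)
                o.append([th+off,s,M@y,F@xw,F[2],X,p[2]-.15,th])
    return np.array(o)
def fit(d,mode):
    q,s,My,Fx,Fz,X,Z,th=d.T
    B=[s,-np.sin(q),-np.cos(q)]
    if mode=="force": T=-.09*(Fx*np.cos(th)-Fz*np.sin(th))
    else:
        T=-(My+Z*Fx-X*Fz); B+=[Fx]
        if mode=="mom2": B+=[Fz]
    B=np.array(B).T; p=np.linalg.lstsq(B,T,rcond=None)[0]; e=T-B@p
    cov=np.linalg.inv(B.T@B)*e.var()*len(e)/(len(e)-len(p)); 
    print(mode,p.round(3),"K",np.hypot(p[1],p[2]).round(3),"a",np.arctan2(p[2],p[1]).round(3),"sd_a",np.sqrt(cov[1,1]+cov[2,2]).round(2)/np.hypot(p[1],p[2]),"rms",e.std().round(3)); return e
if __name__=="__main__":
    C=np.array([.512,-.149,.207])
    g3=[(25.5,26.1,1,0),(26.2,27.4,-1,0),(27.5,30,1,0)]
    for nm,st in (("g3",g3),("g2+g3",[(22.2,23.9,-1,.61)]+g3)):
        d=data(st,C); print(nm)
        for m in("force","mom","mom2"): e=fit(d,m)
        print(np.c_[d[:,7],d[:,1],e].round(2).tolist())
E
python3 fit3.py
```

```text
g3
force [ 1.131 -0.332 -0.081] K 0.342 a -2.903 sd_a 0.5266941002700182 rms 0.197
mom [ 0.224 -0.134 -0.081  0.202] K 0.156 a -2.594 sd_a 1.5340957875953765 rms 0.255
mom2 [ 0.268 -0.103 -0.083  0.212  0.009] K 0.132 a -2.466 sd_a 1.7429834085859246 rms 0.236
[[0.13, 1.0, -0.4], [0.29, 1.0, 0.11], [0.44, 1.0, 0.01], [0.6, 1.0, 0.22], [0.46, -1.0, 0.01], [0.31, -1.0, -0.3], [0.16, -1.0, 0.31], [0.01, -1.0, -0.17], [-0.13, -1.0, -0.05], [-0.28, -1.0, 0.14], [-0.42, -1.0, 0.45], [-0.57, -1.0, -0.37], [-0.48, 1.0, 0.16], [-0.33, 1.0, 0.0], [-0.18, 1.0, -0.09]]
g2+g3
force [ 1.124 -0.375 -0.082] K 0.383 a -2.927 sd_a 0.26082524019655146 rms 0.177
mom [ 0.334 -0.171 -0.072  0.214] K 0.185 a -2.74 sd_a 0.7550365933758593 rms 0.235
mom2 [ 0.372 -0.188 -0.065  0.22   0.004] K 0.199 a -2.807 sd_a 0.7554756982324096 rms 0.231
[[0.51, -1.0, 0.08], [0.39, -1.0, -0.21], [0.27, -1.0, 0.11], [0.15, -1.0, -0.03], [0.04, -1.0, 0.19], [-0.08, -1.0, 0.34], [-0.2, -1.0, 0.07], [-0.31, -1.0, -0.39], [-0.43, -1.0, -0.16], [-0.56, -1.0, -0.16], [0.13, 1.0, -0.37], [0.29, 1.0, 0.16], [0.44, 1.0, 0.02], [0.6, 1.0, 0.26], [0.46, -1.0, 0.01], [0.31, -1.0, -0.35], [0.16, -1.0, 0.29], [0.01, -1.0, -0.22], [-0.13, -1.0, -0.08], [-0.28, -1.0, 0.17], [-0.42, -1.0, 0.58], [-0.57, -1.0, -0.17], [-0.48, 1.0, 0.11], [-0.33, 1.0, -0.01], [-0.18, 1.0, -0.11]]
```

```bash
cat > fit4.py <<'E'
from fit3 import *
import fit as f1
from scipy.optimize import least_squares
C=np.array([.512,-.149,.207])
def ang(p): p=np.array(p); return np.arctan2((p-C)@xw,p[2]-C[2]+.09)
def rows1(t,s,off):
    return [[ang(v[:3])+off,s,0,v[3:]@xw,v[5],0,0,ang(v[:3])] for v in (np.array(l.split(),float) for l in t.splitlines())]
o2=ang(( .4663,-.1602,.1929))-ang((.5118,-.149,.207))
o1=o2+ang((.4572,-.1623,.1847))-ang((.5641,-.1361,.1912))
print("offsets",o1,o2)
# pos_in_grip3_frame: q = th + a ; grip2 sample: q = th2 - o2 ; etc
G1=np.array(rows1(f1.f,1,-o1)+rows1(f1.b,-1,-o1))
def alld(g3,extra=[]): return np.vstack([G1,data([(22.2,23.9,-1,-o2)],C),data(g3+extra,C)])
def nl(d,nm):
    q,s,_,Fx,Fz,_,_,th=d.T; T=-.09*(Fx*np.cos(th)-Fz*np.sin(th))
    for K in(.46,.51,.56):
        r=least_squares(lambda p:p[0]*s-K*np.sin(q+p[1])-T,[1,-3]); J=r.jac; e=r.fun
        print(nm,K,r.x.round(3),"sd",np.sqrt(np.linalg.inv(J.T@J)[1,1]*e.var()).round(3),"rms",e.std().round(3))
g3=[(25.5,26.1,1,0),(26.2,27.4,-1,0),(27.5,27.9,1,0)]
if __name__=="__main__":
    nl(alld(g3),"all"); nl(data(g3,C),"g3"); nl(G1,"g1")
    fit(alld(g3),"force")
E
python3 fit4.py
```

```text
offsets -1.8729006829862405 -0.5525819042992597
all 0.46 [ 1.128 -2.986] sd 0.07 rms 0.157
all 0.51 [ 1.143 -2.975] sd 0.064 rms 0.16
all 0.56 [ 1.157 -2.965] sd 0.06 rms 0.165
g3 0.46 [ 1.124 -2.96 ] sd 0.123 rms 0.201
g3 0.51 [ 1.121 -2.976] sd 0.113 rms 0.206
g3 0.56 [ 1.118 -2.99 ] sd 0.105 rms 0.211
g1 0.46 [ 1.13  -3.031] sd 0.101 rms 0.117
g1 0.51 [ 1.147 -2.945] sd 0.085 rms 0.118
g1 0.56 [ 1.163 -2.871] sd 0.075 rms 0.122
force [ 1.127 -0.449 -0.07 ] K 0.455 a -2.987 sd_a 0.10998990470117366 rms 0.156
```

All three grips agree: the bottom is at θ = -0.165 ± 0.06 in this grip. One slower rock about that point, ending on it, to confirm.

send_rows([
  {"gripper":-1,"x":-0.15,"y":-0.02,"z":-0.02,"spin":0},
  {"gripper":-1,"x":-0.15,"y":0,"z":-0.01,"spin":0},
  {"gripper":-1,"x":-0.15,"y":0,"z":0,"spin":0},
])

```text
t: 28.13
eef_pos: [0.5096, -0.1494, 0.2058]
orientation: [[-0.975, -0.224, -0.005], [-0.224, 0.975, 0.0], [0.005, 0.002, -1.0]]
wrist_force: [-16.3, -1.4, 9.6]
gripper_width: 0.0227
grip_force: 64.3
```

```bash
python3 log.py
```

send_rows([
  {"gripper":-1,"x":-0.15,"y":0,"z":0,"spin":0},
  {"gripper":-1,"x":-0.15,"y":0,"z":0.01,"spin":0},
  {"gripper":-1,"x":-0.15,"y":0,"z":0.02,"spin":0},
])

```text
t: 28.38
eef_pos: [0.5231, -0.1462, 0.2052]
orientation: [[-0.975, -0.224, -0.005], [-0.224, 0.975, 0.001], [0.004, 0.002, -1.0]]
wrist_force: [-12.9, 1.3, 9.6]
gripper_width: 0.0227
grip_force: 65.0
```

```bash
python3 log.py
```

send_rows([
  {"gripper":-1,"x":-0.145,"y":0,"z":0.025,"spin":0},
  {"gripper":-1,"x":-0.145,"y":0,"z":0.035,"spin":0},
  {"gripper":-1,"x":-0.145,"y":0,"z":0.04,"spin":0},
])

```text
t: 28.63
eef_pos: [0.5365, -0.1429, 0.2027]
orientation: [[-0.974, -0.225, -0.003], [-0.225, 0.974, 0.001], [0.003, 0.002, -1.0]]
wrist_force: [-10.7, 5.4, 12.0]
gripper_width: 0.0226
grip_force: 65.8
```

```bash
python3 log.py
```

send_rows([
  {"gripper":-1,"x":0.145,"y":0,"z":-0.04,"spin":0},
  {"gripper":-1,"x":0.145,"y":0,"z":-0.035,"spin":0},
  {"gripper":-1,"x":0.145,"y":0,"z":-0.025,"spin":0},
])

```text
t: 28.88
eef_pos: [0.5254, -0.1456, 0.2052]
orientation: [[-0.974, -0.225, 0.001], [-0.225, 0.974, 0.0], [-0.001, 0.0, -1.0]]
wrist_force: [7.9, 2.1, -11.7]
gripper_width: 0.0229
grip_force: 61.7
```

```bash
python3 log.py
```

send_rows([
  {"gripper":-1,"x":0.15,"y":0,"z":-0.02,"spin":0},
  {"gripper":-1,"x":0.15,"y":0,"z":-0.01,"spin":0},
  {"gripper":-1,"x":0.15,"y":0,"z":0,"spin":0},
])

```text
t: 29.13
eef_pos: [0.5127, -0.1487, 0.2064]
orientation: [[-0.974, -0.225, 0.002], [-0.225, 0.974, 0.0], [-0.002, -0.0, -1.0]]
wrist_force: [8.2, 1.7, -7.1]
gripper_width: 0.0228
grip_force: 61.2
```

```bash
python3 log.py
```

send_rows([
  {"gripper":-1,"x":0.15,"y":0,"z":0,"spin":0},
  {"gripper":-1,"x":0.15,"y":0,"z":0.01,"spin":0},
  {"gripper":-1,"x":0.15,"y":0,"z":0.02,"spin":0},
])

```text
t: 29.38
eef_pos: [0.5002, -0.1519, 0.206]
orientation: [[-0.974, -0.225, 0.004], [-0.225, 0.974, -0.0], [-0.003, -0.001, -1.0]]
wrist_force: [11.0, 3.0, -4.2]
gripper_width: 0.023
grip_force: 60.3
```

```bash
python3 log.py
```

send_rows([
  {"gripper":-1,"x":0.145,"y":0,"z":0.025,"spin":0},
  {"gripper":-1,"x":0.145,"y":0,"z":0.035,"spin":0},
  {"gripper":-1,"x":0.145,"y":0,"z":0.04,"spin":0},
])

```text
t: 29.63
eef_pos: [0.4881, -0.1549, 0.2037]
orientation: [[-0.974, -0.225, 0.005], [-0.225, 0.974, -0.0], [-0.005, -0.001, -1.0]]
wrist_force: [9.3, 3.1, 5.4]
gripper_width: 0.0226
grip_force: 60.9
```

```bash
python3 log.py
```

send_rows([
  {"gripper":-1,"x":0.14,"y":0,"z":0.05,"spin":0},
  {"gripper":-1,"x":0.14,"y":0,"z":0.055,"spin":0},
  {"gripper":-1,"x":0.14,"y":0,"z":0.06,"spin":0},
])

```text
t: 29.88
eef_pos: [0.4761, -0.1578, 0.1994]
orientation: [[-0.974, -0.225, 0.006], [-0.225, 0.974, -0.0], [-0.006, -0.001, -1.0]]
wrist_force: [7.2, 3.8, 13.9]
gripper_width: 0.0225
grip_force: 62.5
```

```bash
python3 log.py
```

send_rows([
  {"gripper":-1,"x":0.13,"y":0,"z":0.07,"spin":0},
  {"gripper":-1,"x":0.13,"y":0,"z":0.075,"spin":0},
  {"gripper":-1,"x":0.13,"y":0,"z":0.08,"spin":0},
])

```text
t: 30.13
eef_pos: [0.4646, -0.1607, 0.1929]
orientation: [[-0.974, -0.225, 0.006], [-0.225, 0.974, -0.0], [-0.006, -0.001, -1.0]]
wrist_force: [3.3, 4.7, 18.9]
gripper_width: 0.0227
grip_force: 64.3
```

```bash
python3 log.py
```

send_rows([
  {"gripper":-1,"x":-0.13,"y":0,"z":-0.08,"spin":0},
  {"gripper":-1,"x":-0.13,"y":0,"z":-0.075,"spin":0},
  {"gripper":-1,"x":-0.13,"y":0,"z":-0.07,"spin":0},
])

```text
t: 30.38
eef_pos: [0.4713, -0.1588, 0.1969]
orientation: [[-0.975, -0.224, -0.004], [-0.224, 0.975, -0.0], [0.004, 0.001, -1.0]]
wrist_force: [-9.0, -4.8, -6.9]
gripper_width: 0.0227
grip_force: 61.1
```

```bash
python3 log.py
```

send_rows([
  {"gripper":-1,"x":-0.14,"y":0,"z":-0.06,"spin":0},
  {"gripper":-1,"x":-0.14,"y":0,"z":-0.055,"spin":0},
  {"gripper":-1,"x":-0.14,"y":0,"z":-0.05,"spin":0},
])

```text
t: 30.63
eef_pos: [0.4834, -0.1559, 0.2015]
orientation: [[-0.975, -0.224, -0.005], [-0.224, 0.975, -0.0], [0.005, 0.001, -1.0]]
wrist_force: [-9.6, -3.4, -6.2]
gripper_width: 0.0225
grip_force: 61.7
```

```bash
python3 log.py
```

send_rows([
  {"gripper":-1,"x":-0.145,"y":0,"z":-0.04,"spin":0},
  {"gripper":-1,"x":-0.145,"y":0,"z":-0.035,"spin":0},
  {"gripper":-1,"x":-0.145,"y":0,"z":-0.025,"spin":0},
])

```text
t: 30.88
eef_pos: [0.496, -0.1528, 0.2046]
orientation: [[-0.975, -0.224, -0.006], [-0.224, 0.975, -0.0], [0.005, 0.001, -1.0]]
wrist_force: [-14.4, -2.4, 1.5]
gripper_width: 0.0228
grip_force: 62.9
```

```bash
python3 log.py; cut -d, -f1,2,4-7 log.txt | tail -12; python3 - <<'E'
from fit4 import *
t=[l[0] for l in L if l[0]>27.9]; n=[(t[0]-.01,t[2]+.01,1,0),(t[3]-.01,t[8]+.01,-1,0),(t[9]-.01,t[-1]+.01,1,0)]
nl(data(n,C),"g4"); nl(data(g3+n,C),"g3+4"); nl(alld(g3,n),"all"); fit(alld(g3,n),"force")
s=ctrl.get_state(); print("theta now",ang(s["eef_pos"]),s["eef_pos"],s["wrist_force"],s["t"])
E
```

```text
[28.1333, 0.50962, 0.20583, -16.32732, -1.44441, 9.59244
[28.3833, 0.52306, 0.20516, -12.89334, 1.31838, 9.57767
[28.6333, 0.53647, 0.20265, -10.74165, 5.37614, 12.03719
[28.8833, 0.52541, 0.20517, 7.90585, 2.13607, -11.72208
[29.1333, 0.51269, 0.20641, 8.17376, 1.74234, -7.10683
[29.3833, 0.50017, 0.206, 10.97079, 2.96546, -4.24167
[29.6333, 0.48812, 0.20372, 9.30549, 3.08868, 5.37763
[29.8833, 0.47613, 0.19939, 7.24651, 3.75041, 13.94917
[30.1333, 0.46455, 0.19292, 3.2657, 4.66887, 18.91721
[30.3833, 0.47131, 0.19693, -9.02214, -4.78073, -6.86324
[30.6333, 0.4834, 0.20154, -9.60694, -3.38908, -6.15607
[30.8833, 0.49603, 0.2046, -14.3946, -2.40206, 1.53517
offsets -1.8729006829862405 -0.5525819042992597
g4 0.46 [ 1.07  -2.763] sd 0.078 rms 0.117
g4 0.51 [ 1.068 -2.784] sd 0.072 rms 0.12
g4 0.56 [ 1.065 -2.802] sd 0.067 rms 0.124
g3+4 0.46 [ 1.102 -2.869] sd 0.079 rms 0.177
g3+4 0.51 [ 1.099 -2.887] sd 0.073 rms 0.181
g3+4 0.56 [ 1.096 -2.902] sd 0.069 rms 0.187
all 0.46 [ 1.12  -2.923] sd 0.057 rms 0.156
all 0.51 [ 1.13  -2.921] sd 0.052 rms 0.16
all 0.56 [ 1.141 -2.919] sd 0.05 rms 0.166
force [ 1.116 -0.433 -0.096] K 0.444 a -2.923 sd_a 0.11261781839462018 rms 0.155
theta now -0.18521144866494543 [ 0.49602603 -0.15279427  0.20459859] [-14.39459608  -2.402059     1.53516716] 30.8833
```

The fits scatter by about 0.1 rad, with a mean bottom at θ ≈ -0.22. I'll regrip once more, shallower for less pad drag, over the top, and use a slightly larger arc radius for a cleaner rock.

send_rows([
  {"gripper":-1,"x":0,"y":0,"z":0,"spin":0},
  {"gripper":-1,"x":0,"y":0,"z":0,"spin":0},
])

```text
t: 31.05
eef_pos: [0.4969, -0.1526, 0.2047]
orientation: [[-0.974, -0.224, -0.004], [-0.224, 0.975, -0.0], [0.004, 0.001, -1.0]]
wrist_force: [-4.9, -1.7, -4.2]
gripper_width: 0.0228
grip_force: 62.2
```

```bash
python3 log.py; tail -1 log.txt
```

```text
[31.05, 0.49694, -0.15257, 0.20473, -4.87247, -1.66862, -4.15766, -0.45769, 1.6823, 0.70867]
```

send_rows([
  {"gripper":1,"x":0,"y":0,"z":0,"spin":0},
  {"gripper":1,"x":0,"y":0,"z":0,"spin":0},
  {"gripper":1,"x":0,"y":0,"z":0,"spin":0},
  {"gripper":1,"x":0,"y":0,"z":0,"spin":0},
  {"gripper":1,"x":-0.4,"y":0,"z":-0.25,"spin":0},
  {"gripper":1,"x":0,"y":0,"z":0,"spin":0},
  {"gripper":1,"x":0,"y":0,"z":0,"spin":0},
  {"gripper":1,"x":0,"y":0,"z":0,"spin":0},
])

```text
t: 31.72
eef_pos: [0.5101, -0.1498, 0.2129]
orientation: [[-0.975, -0.224, -0.0], [-0.224, 0.975, -0.0], [0.0, -0.0, -1.0]]
wrist_force: [-0.5, -0.3, -0.2]
gripper_width: 0.0852
grip_force: 0.0
```

```bash
python3 -c "
from h import *
go(.512,-.149,.2125)"
```

```text
pos [ 0.5101 -0.1498  0.2129] ydeg 102.95 units [-0.07  0.01  0.01] F [-0.5 -0.3 -0.2] w 0.0852 t 31.7167
```

send_rows([
  {"gripper":1,"x":-0.06,"y":0,"z":0,"spin":0},
  {"gripper":-1,"x":0,"y":0,"z":0,"spin":0},
  {"gripper":-1,"x":0,"y":0,"z":0,"spin":0},
  {"gripper":-1,"x":0,"y":0,"z":0,"spin":0},
  {"gripper":-1,"x":0,"y":0,"z":0,"spin":0},
  {"gripper":-1,"x":0,"y":0,"z":0,"spin":0},
  {"gripper":-1,"x":0,"y":0,"z":0,"spin":0},
  {"gripper":-1,"x":0,"y":0,"z":0,"spin":0},
  {"gripper":-1,"x":0,"y":0,"z":0,"spin":0},
])

```text
t: 32.47
eef_pos: [0.5122, -0.1488, 0.2135]
orientation: [[-0.974, -0.225, -0.0], [-0.225, 0.974, 0.0], [-0.0, 0.0, -1.0]]
wrist_force: [-2.8, 2.7, 5.7]
gripper_width: 0.0228
grip_force: 59.5
```

send_rows([
  {"gripper":-1,"x":-0.165,"y":0,"z":0.005,"spin":0},
  {"gripper":-1,"x":-0.165,"y":0,"z":0.01,"spin":0},
  {"gripper":-1,"x":-0.165,"y":0,"z":0.02,"spin":0},
])

```text
t: 32.72
eef_pos: [0.5256, -0.1456, 0.2124]
orientation: [[-0.974, -0.225, -0.002], [-0.225, 0.974, 0.001], [0.002, 0.001, -1.0]]
wrist_force: [-12.4, 4.1, 13.0]
gripper_width: 0.0225
grip_force: 60.9
```

```bash
python3 log.py
```

send_rows([
  {"gripper":-1,"x":-0.16,"y":0,"z":0.03,"spin":0},
  {"gripper":-1,"x":-0.16,"y":0,"z":0.035,"spin":0},
  {"gripper":-1,"x":-0.16,"y":0,"z":0.045,"spin":0},
])

```text
t: 32.97
eef_pos: [0.54, -0.1421, 0.2093]
orientation: [[-0.974, -0.225, -0.002], [-0.225, 0.974, 0.001], [0.002, 0.001, -1.0]]
wrist_force: [-11.1, 4.4, 18.1]
gripper_width: 0.0222
grip_force: 62.2
```

```bash
python3 log.py
```

send_rows([
  {"gripper":-1,"x":-0.155,"y":0,"z":0.055,"spin":0},
  {"gripper":-1,"x":-0.155,"y":0,"z":0.06,"spin":0},
  {"gripper":-1,"x":-0.155,"y":0,"z":0.07,"spin":0},
])

```text
t: 33.22
eef_pos: [0.5543, -0.1386, 0.2041]
orientation: [[-0.974, -0.225, -0.0], [-0.225, 0.974, 0.001], [0.0, 0.001, -1.0]]
wrist_force: [-4.6, 6.9, 19.1]
gripper_width: 0.0225
grip_force: 62.3
```

```bash
python3 log.py
```

send_rows([
  {"gripper":-1,"x":0.155,"y":0,"z":-0.07,"spin":0},
  {"gripper":-1,"x":0.155,"y":0,"z":-0.06,"spin":0},
  {"gripper":-1,"x":0.155,"y":0,"z":-0.055,"spin":0},
])

```text
t: 33.47
eef_pos: [0.5418, -0.1416, 0.2089]
orientation: [[-0.974, -0.226, 0.002], [-0.226, 0.974, 0.001], [-0.002, 0.0, -1.0]]
wrist_force: [6.8, 4.5, -7.4]
gripper_width: 0.0228
grip_force: 59.4
```

```bash
python3 log.py
```

send_rows([
  {"gripper":-1,"x":0.16,"y":0,"z":-0.045,"spin":0},
  {"gripper":-1,"x":0.16,"y":0,"z":-0.035,"spin":0},
  {"gripper":-1,"x":0.16,"y":0,"z":-0.03,"spin":0},
])

```text
t: 33.72
eef_pos: [0.5276, -0.1451, 0.2121]
orientation: [[-0.974, -0.226, 0.002], [-0.226, 0.974, 0.0], [-0.002, -0.0, -1.0]]
wrist_force: [9.4, 2.9, -9.5]
gripper_width: 0.0225
grip_force: 59.3
```

```bash
python3 log.py
```

send_rows([
  {"gripper":-1,"x":0.165,"y":0,"z":-0.02,"spin":0},
  {"gripper":-1,"x":0.165,"y":0,"z":-0.01,"spin":0},
  {"gripper":-1,"x":0.165,"y":0,"z":-0.005,"spin":0},
])

```text
t: 33.97
eef_pos: [0.5135, -0.1486, 0.2133]
orientation: [[-0.974, -0.226, 0.003], [-0.226, 0.974, 0.0], [-0.003, -0.001, -1.0]]
wrist_force: [10.4, 2.4, -7.7]
gripper_width: 0.0222
grip_force: 59.2
```

```bash
python3 log.py
```

send_rows([
  {"gripper":-1,"x":0.165,"y":0,"z":0.005,"spin":0},
  {"gripper":-1,"x":0.165,"y":0,"z":0.01,"spin":0},
  {"gripper":-1,"x":0.165,"y":0,"z":0.02,"spin":0},
])

```text
t: 34.22
eef_pos: [0.4996, -0.152, 0.2127]
orientation: [[-0.974, -0.226, 0.004], [-0.226, 0.974, -0.0], [-0.004, -0.001, -1.0]]
wrist_force: [13.1, 3.1, -4.5]
gripper_width: 0.0222
grip_force: 59.6
```

```bash
python3 log.py
```

send_rows([
  {"gripper":-1,"x":0.16,"y":0,"z":0.03,"spin":0},
  {"gripper":-1,"x":0.16,"y":0,"z":0.035,"spin":0},
  {"gripper":-1,"x":0.16,"y":0,"z":0.045,"spin":0},
])

```text
t: 34.47
eef_pos: [0.486, -0.1554, 0.21]
orientation: [[-0.974, -0.226, 0.005], [-0.226, 0.974, -0.0], [-0.005, -0.001, -1.0]]
wrist_force: [6.7, 1.7, 8.0]
gripper_width: 0.0226
grip_force: 60.0
```

```bash
python3 log.py
```

send_rows([
  {"gripper":-1,"x":0.155,"y":0,"z":0.055,"spin":0},
  {"gripper":-1,"x":0.155,"y":0,"z":0.06,"spin":0},
  {"gripper":-1,"x":0.155,"y":0,"z":0.07,"spin":0},
])

```text
t: 34.72
eef_pos: [0.4726, -0.1587, 0.2051]
orientation: [[-0.974, -0.225, 0.006], [-0.225, 0.974, -0.0], [-0.005, -0.001, -1.0]]
wrist_force: [4.8, 2.1, 13.2]
gripper_width: 0.0226
grip_force: 60.0
```

```bash
python3 log.py
```

send_rows([
  {"gripper":-1,"x":-0.155,"y":0,"z":-0.07,"spin":0},
  {"gripper":-1,"x":-0.155,"y":0,"z":-0.06,"spin":0},
  {"gripper":-1,"x":-0.155,"y":0,"z":-0.055,"spin":0},
])

```text
t: 34.97
eef_pos: [0.4818, -0.1563, 0.2086]
orientation: [[-0.975, -0.224, -0.004], [-0.224, 0.975, -0.0], [0.004, 0.001, -1.0]]
wrist_force: [-8.8, -0.9, -1.5]
gripper_width: 0.0223
grip_force: 60.0
```

```bash
python3 log.py
```

send_rows([
  {"gripper":-1,"x":-0.16,"y":0,"z":-0.045,"spin":0},
  {"gripper":-1,"x":-0.16,"y":0,"z":-0.035,"spin":0},
  {"gripper":-1,"x":-0.16,"y":0,"z":-0.03,"spin":0},
])

```text
t: 35.22
eef_pos: [0.4958, -0.1528, 0.2116]
orientation: [[-0.975, -0.224, -0.004], [-0.224, 0.975, 0.0], [0.004, 0.001, -1.0]]
wrist_force: [-11.1, -0.7, 4.4]
gripper_width: 0.022
grip_force: 62.3
```

```bash
python3 log.py
```

send_rows([
  {"gripper":-1,"x":-0.165,"y":0,"z":-0.02,"spin":0},
  {"gripper":-1,"x":-0.165,"y":0,"z":-0.01,"spin":0},
  {"gripper":-1,"x":-0.165,"y":0,"z":-0.005,"spin":0},
])

```text
t: 35.47
eef_pos: [0.5104, -0.1493, 0.2128]
orientation: [[-0.975, -0.224, -0.004], [-0.224, 0.975, 0.0], [0.004, 0.001, -1.0]]
wrist_force: [-15.6, 0.4, 5.7]
gripper_width: 0.0224
grip_force: 63.4
```

```bash
python3 log.py; cut -d, -f1,2,4-7 log.txt | tail -12; cat > fit5.py <<'E'
from fit4 import *
C5=np.array([.512,-.149,.213]); o5=-.175
def g5():
    t=[l[0] for l in L if l[0]>32]; sg=np.sign(np.diff([.512]+[l[1] for l in L if l[0]>32]))
    return np.vstack([data([(a-.01,a+.01,s,o5)],C5,.095) for a,s in zip(t,sg)])
if __name__=="__main__":
    n=[(28,28.7,1,0),(28.8,30.2,-1,0),(30.3,30.9,1,0)]
    d=g5(); print(d[:,[0,1,3,4]].round(2).tolist()); nl(d,"g5"); nl(np.vstack([data(g3+n,C),d]),"345"); nl(np.vstack([alld(g3,n),d]),"all"); fit(np.vstack([alld(g3,n),d]),"force")
    s=ctrl.get_state(); print(s["eef_pos"],s["gripper_width"],s["t"])
E
python3 fit5.py
```

```text
[32.7167, 0.52561, 0.21243, -12.36236, 4.14378, 13.03965
[32.9667, 0.54, 0.20929, -11.11105, 4.38151, 18.06065
[33.2167, 0.55432, 0.20411, -4.55555, 6.90722, 19.05089
[33.4667, 0.54176, 0.20888, 6.82329, 4.54641, -7.39983
[33.7167, 0.52757, 0.21209, 9.43502, 2.8617, -9.45509
[33.9667, 0.51352, 0.21334, 10.36416, 2.43071, -7.69227
[34.2167, 0.49956, 0.21266, 13.06657, 3.07154, -4.51777
[34.4667, 0.486, 0.21003, 6.65367, 1.66721, 7.98587
[34.7167, 0.47261, 0.20506, 4.78932, 2.14267, 13.19229
[34.9667, 0.48179, 0.20858, -8.80014, -0.91084, -1.50607
[35.2167, 0.49581, 0.21158, -11.09474, -0.65341, 4.41803
[35.4667, 0.51042, 0.21275, -15.561, 0.44261, 5.66834
offsets -1.8729006829862405 -0.5525819042992597
[[-0.03, 1.0, -11.11, 13.04], [0.13, 1.0, -9.84, 18.06], [0.29, 1.0, -2.88, 19.05], [0.15, -1.0, 7.67, -7.4], [-0.01, -1.0, 9.83, -9.46], [-0.16, -1.0, 10.64, -7.69], [-0.31, -1.0, 13.42, -4.52], [-0.46, -1.0, 6.86, 7.99], [-0.61, -1.0, 5.15, 13.19], [-0.51, 1.0, -8.78, -1.51], [-0.35, 1.0, -10.95, 4.42], [-0.19, 1.0, -15.06, 5.67]]
g5 0.46 [ 0.994 -2.806] sd 0.114 rms 0.173
g5 0.51 [ 0.991 -2.822] sd 0.106 rms 0.179
g5 0.56 [ 0.988 -2.835] sd 0.1 rms 0.185
345 0.46 [ 1.069 -2.851] sd 0.068 rms 0.183
345 0.51 [ 1.066 -2.868] sd 0.063 rms 0.188
345 0.56 [ 1.063 -2.883] sd 0.059 rms 0.194
all 0.46 [ 1.098 -2.903] sd 0.053 rms 0.167
all 0.51 [ 1.106 -2.905] sd 0.049 rms 0.173
all 0.56 [ 1.114 -2.907] sd 0.047 rms 0.18
force [ 1.091 -0.403 -0.099] K 0.415 a -2.902 sd_a 0.12043976792112125 rms 0.165
[ 0.51041605 -0.1492751   0.21275044] 0.022402339403912706 35.4667
```

The estimates have settled: the bottom is at about θ = -0.08 ± 0.06 in the present grip. Moving there and resting.

send_rows([
  {"gripper":-1,"x":0.15,"y":0,"z":0,"spin":0},
  {"gripper":-1,"x":0.15,"y":0,"z":0.01,"spin":0},
  {"gripper":-1,"x":0,"y":0,"z":0,"spin":0},
  {"gripper":-1,"x":0,"y":0,"z":0,"spin":0},
  {"gripper":-1,"x":0,"y":0,"z":0,"spin":0},
  {"gripper":-1,"x":0,"y":0,"z":0,"spin":0},
])

```text
t: 35.97
eef_pos: [0.5036, -0.151, 0.2125]
orientation: [[-0.974, -0.225, 0.001], [-0.225, 0.974, -0.0], [-0.001, -0.0, -1.0]]
wrist_force: [4.7, 0.7, -11.1]
gripper_width: 0.0225
grip_force: 61.2
```

```bash
python3 - <<'E'
from fit5 import *
s=ctrl.get_state(); p=s["eef_pos"]; print("theta5",np.arctan2((p-C5)@xw,p[2]-C5[2]+.095),p,s["wrist_force"],s["gripper_width"],s["grip_force"],s["t"])
# scene check: pin tops, and changes elsewhere
for n in("scene","side"):
    cam=cap(n); old=cv2.imread(f"pics/{n}0.png")[:,:,::-1]
    hsv=cv2.cvtColor(cam[0],cv2.COLOR_RGB2HSV)
    for X in [(.5124,.1653,.076),(.527,.2165,.076)]:
        u,v=proj(cam,X).round().astype(int); w=hsv[v-9:v+9,u-9:u+9]; ys,xs=np.nonzero((w[:,:,1]<70)&(w[:,:,2]>150))
        if len(xs): print(n,onz(cam,xs.mean()+u-9,ys.mean()+v-9,.076).round(4))
    for nm,X in dict(jar=(.45,.072,.035),stone=(.755,.163,.01)).items():
        u,v=proj(cam,X).round().astype(int); print(nm,np.abs(cam[0][v-8:v+8,u-8:u+8].astype(int)-old[v-8:v+8,u-8:u+8]).mean().round(1))
E
```

```text
offsets -1.8729006829862405 -0.5525819042992597
theta5 -0.09093020144703942 [ 0.50360976 -0.15097001  0.21248548] [  4.71097108   0.71920574 -11.05749275] 0.02251619982865366 61.17575526237488 35.9667
scene [0.5126 0.1657 0.076 ]
scene [0.527  0.2168 0.076 ]
jar 2.6
stone 9.7
jar 2.4
stone 22.9
```

```bash
python3 - <<'E'
from h import *
for n in("scene","side"):
    cam=cap(n); old=cv2.imread(f"pics/{n}0.png")[:,:,::-1]
    u,v=proj(cam,(.755,.163,.015)).round().astype(int)
    for im in(old,cam[0]):
        h=cv2.cvtColor(np.ascontiguousarray(im[v-22:v+22,u-22:u+22]),cv2.COLOR_RGB2HSV); m=(h[:,:,1]<75); ys,xs=np.nonzero(m); print(n,len(xs),xs.mean().round(1),ys.mean().round(1),im[v-8:v+8,u-8:u+8].mean((0,1)).round())
E
```

```text
scene 418 23.2 22.8 [146. 134. 123.]
scene 416 23.2 22.8 [136. 125. 114.]
side 197 20.7 21.4 [184. 158. 138.]
side 198 20.8 21.5 [158. 135. 118.]
```

The stone hasn't moved; only a shadow fell on it. Both pins are seated and the wheel is held at rest, so I'm handing in.

```bash
python3 -c "
from rig import ctrl
print(ctrl.finish_job())"
```

```text
the job is handed in; nothing more can be done
None
```

I handed the job in with both pins standing in their bores and the wheel gripped at rest, its heavy side straight down to about ±0.1 rad (an estimate from the felt forces); the jar and stone checked as unmoved, and the bowl, brush and ring were not re-checked.

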